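# Line up T-nuts at the mark on a rocking tray

### The job

Get the T-nuts ready in a row for pick-up: first slide the stop along its guide bar until its index line stands at the mark and let go of it there, then put every T-nut from the table into the end of the tray away from the stop, one to a lane. Press the tab at the stop's end of the tray right down so that all the nuts slide up against the stop, then press the opposite tab to bring the tray back fully level, with the nuts still against the stop and the stop still at the mark; leave the other things on the table where they are.

Things in the scene. Friction and masses are not known exactly. Their poses are not given: they have to be found in the camera images.
- tray_in (a point): Centre of the tray floor's upper face (70 mm up when level), 250 x 140 mm. x: along the lanes from the high end to the low end (the one that goes down); y: across, toward the guide bar; z: up. Five lanes at y = -56, -28, 0, 28, 56 mm, 25 mm wide between ribs 4 mm high and 3 thick. Side walls 14 mm high; high end open, low end has a 6 mm lip. Slick: parts start to slide at 0.15 to 0.25 rad tilt
- tray (a joint): Tilt of the tray in rad about a pivot along its y, 10 mm under tray_in: 0 = level (hard stop), 0.35 = tipped right down (hard stop), +x end low. A friction pivot on a fixed stand: it stays where it is left; about 3 to 4 N on a tab moves it
- tab_low (a point): Middle of the upper face of the press tab (30 mm long, 60 mm wide, 4 mm thick) beyond the +x (low) end of the tray, 138 mm from the tray's middle; pushing it down tips the tray
- tab_high (a point): Middle of the upper face of the like press tab beyond the -x (high) end of the tray, 138 mm from the tray's middle; pushing it down brings the tray back to level
- stop (a joint): Position of the stop along the guide bar in m, growing in tray +x (toward the low end), 0 at the tray's middle, travel -0.030 to 0.106. Held by friction of about 2.5 N; it stays where it is left
- stop_grip (a point): Where to pinch the stop: upright black grip tab on its collar, 14 mm thick along tray x, 24 mm wide along y, its sides free from 19 mm below this point to 13 mm above. The black collar (26 mm across, 24 mm long) rides on a 10 mm steel bar along the tray's side (y = +92 mm); the bar's end brackets stay 30 mm below this point
- stop_line (a point): White index line on the collar, on the side away from the tray; in x it is at the middle of the collar, the grip tab and the blade
- stop_face (a point): Middle of the high-side (-x) face of the stop's steel blade, at floor height. The blade is 6 mm thick, crosses all lanes and reaches from 3 mm to 27 mm above the floor; nuts come to rest against this face
- mark_line (a point): The mark: dark line on a small steel index rider (12 mm) on the scale strip beside the guide bar, fixed for the job. The stop is at the mark when stop_line and mark_line have the same position along tray x
- nut0_mid (a point): T-slot nut of bare steel, 24 mm long, 22 mm high: foot 18 mm wide and 12 mm high, neck 12 mm wide above it; one of up to five alike. Point at its centre, half-way up (11 mm above its underside); x = its length, z = up out of the neck
- nut1_mid (a point): T-slot nut of bare steel, 24 mm long, 22 mm high: foot 18 mm wide and 12 mm high, neck 12 mm wide above it; one of up to five alike. Point at its centre, half-way up (11 mm above its underside); x = its length, z = up out of the neck
- nut2_mid (a point): T-slot nut of bare steel, 24 mm long, 22 mm high: foot 18 mm wide and 12 mm high, neck 12 mm wide above it; one of up to five alike. Point at its centre, half-way up (11 mm above its underside); x = its length, z = up out of the neck
- nut3_mid (a point): T-slot nut of bare steel, 24 mm long, 22 mm high: foot 18 mm wide and 12 mm high, neck 12 mm wide above it; one of up to five alike. Point at its centre, half-way up (11 mm above its underside); x = its length, z = up out of the neck
- nut4_mid (a point): T-slot nut of bare steel, 24 mm long, 22 mm high: foot 18 mm wide and 12 mm high, neck 12 mm wide above it; one of up to five alike. Point at its centre, half-way up (11 mm above its underside); x = its length, z = up out of the neck
- screw_tin: Round white tin, 64 mm across, 25 mm high, a bystander on the table; origin at the middle of its underside
- marker_pen: Black marker pen lying on the table, 135 mm long, 14 mm thick, a bystander; origin under its middle, length along y
- stopwatch: Grey stopwatch, 50 x 62 mm, 19 mm high, a bystander; origin at the middle of its underside

How it is judged:
On the way, in this order (a step that is already met when the one before it is completed fails the run):
1. the stop is at the mark and let go, the tray level (x of stop_line in the frame of mark_line between -0.004 and 0.004 m and contact force between the fingers and stop below 0.2 N and value of joint tray below 0.05 rad), for 0.3 s.
2. every nut lies in the level tray, on the high side of the stop (x of each of nut0_mid, nut1_mid, nut2_mid, nut3_mid, nut4_mid in the frame of stop_face below -0.006 m and x of each of nut0_mid, nut1_mid, nut2_mid, nut3_mid, nut4_mid in the frame of tray_in above -0.125 m and y of nut0_mid in the frame of tray_in between -0.07 and 0.07 m and z of nut0_mid in the frame of tray_in between 0.004 and 0.018 m and y of nut1_mid in the frame of tray_in between -0.07 and 0.07 m and z of nut1_mid in the frame of tray_in between 0.004 and 0.018 m and y of nut2_mid in the frame of tray_in between -0.07 and 0.07 m and z of nut2_mid in the frame of tray_in between 0.004 and 0.018 m and y of nut3_mid in the frame of tray_in between -0.07 and 0.07 m and z of nut3_mid in the frame of tray_in between 0.004 and 0.018 m and y of nut4_mid in the frame of tray_in between -0.07 and 0.07 m and z of nut4_mid in the frame of tray_in between 0.004 and 0.018 m and value of joint tray below 0.05 rad), for 0.3 s.
3. the tray is tipped right down and every nut has slid against the stop (x of nut0_mid in the frame of stop_face between -0.017 and -0.006 m and x of each of nut0_mid, nut1_mid, nut2_mid, nut3_mid, nut4_mid in the frame of tray_in above -0.125 m and y of nut0_mid in the frame of tray_in between -0.07 and 0.07 m and z of nut0_mid in the frame of tray_in between 0.004 and 0.018 m and x of nut1_mid in the frame of stop_face between -0.017 and -0.006 m and y of nut1_mid in the frame of tray_in between -0.07 and 0.07 m and z of nut1_mid in the frame of tray_in between 0.004 and 0.018 m and x of nut2_mid in the frame of stop_face between -0.017 and -0.006 m and y of nut2_mid in the frame of tray_in between -0.07 and 0.07 m and z of nut2_mid in the frame of tray_in between 0.004 and 0.018 m and x of nut3_mid in the frame of stop_face between -0.017 and -0.006 m and y of nut3_mid in the frame of tray_in between -0.07 and 0.07 m and z of nut3_mid in the frame of tray_in between 0.004 and 0.018 m and x of nut4_mid in the frame of stop_face between -0.017 and -0.006 m and y of nut4_mid in the frame of tray_in between -0.07 and 0.07 m and z of nut4_mid in the frame of tray_in between 0.004 and 0.018 m and value of joint tray above 0.3 rad), for 0.2 s.
At the end, for the whole second after the job is handed in: The tray is level again (within 0.03 rad), the stop's index line is within 4 mm of the mark, and every nut lies at rest on the tray floor against the stop's blade (its centre 6 to 17 mm from the blade's face), so no two in one lane (x of stop_line in the frame of mark_line between -0.004 and 0.004 m and x of nut0_mid in the frame of stop_face between -0.017 and -0.006 m and x of each of nut0_mid, nut1_mid, nut2_mid, nut3_mid, nut4_mid in the frame of tray_in above -0.125 m and y of nut0_mid in the frame of tray_in between -0.07 and 0.07 m and z of nut0_mid in the frame of tray_in between 0.004 and 0.018 m and linear speed of each of nut0, nut1, nut2, nut3, nut4 below 0.02 m/s and x of nut1_mid in the frame of stop_face between -0.017 and -0.006 m and y of nut1_mid in the frame of tray_in between -0.07 and 0.07 m and z of nut1_mid in the frame of tray_in between 0.004 and 0.018 m and x of nut2_mid in the frame of stop_face between -0.017 and -0.006 m and y of nut2_mid in the frame of tray_in between -0.07 and 0.07 m and z of nut2_mid in the frame of tray_in between 0.004 and 0.018 m and x of nut3_mid in the frame of stop_face between -0.017 and -0.006 m and y of nut3_mid in the frame of tray_in between -0.07 and 0.07 m and z of nut3_mid in the frame of tray_in between 0.004 and 0.018 m and x of nut4_mid in the frame of stop_face between -0.017 and -0.006 m and y of nut4_mid in the frame of tray_in between -0.07 and 0.07 m and z of nut4_mid in the frame of tray_in between 0.004 and 0.018 m and value of joint tray below 0.03 rad); the robot touches nothing.
It fails at once if a bystander (tin, pen, stopwatch) is pushed more than 4 cm from its place (distance of any of screw_tin, marker_pen, stopwatch from where it was at the start of the episode above 0.04 m).
Of nut0, nut1, nut2, nut3, nut4 only 3 to 5 are there at a start; the rules pass over those that are not, and their reading is None.
At some moment in a run one of nut0, nut1, nut2, nut3, nut4 may be knocked a few centimetres aside while the robot is not near it.
Once in a run the grip may slacken for a moment while it holds something.
It also fails if it takes over 210 s, if anything falls off the work surface, if the arm or the gripper's body presses on something with over 40 N, if the wrist force passes 120 N, or if a joint passes its speed limit or range.

### The arm

A 6-joint arm with a two-finger parallel gripper is mounted at the origin on a cart in front of the work surface, level with it; the furniture and walls round the work are solid. World frame = base frame: x ahead of the robot, y to its left, z up, the work surface at z = 0. Lengths are in m, angles in rad, forces in N, time in s.
With the tool pointing down it reaches from about 0.3 to 1 m from the base axis. Payload 5.1 kg.
Tool frame: the origin (TCP) lies at the very end of the fingers, on their centre line; the grasp point (between the pads) lies 19 mm behind it; x points along the fingers, z is the direction in which the jaws open and shut, and the axes are right-handed (so a half turn about x gives the same grasp; the last joint's range is limited). The gripper opens to 95 mm and grips with 3 to 60 N. Pads are 20 mm wide; open, the fingers measure 119 mm over their backs; the gripper's body (75 mm by 180 mm) begins 59 mm behind the grasp point.
Start: joints at [-1.303, 0.124, 1.65, -0, 1.367, -0.083], TCP at [0.223, -0.61, 0.215] pointing down, gripper open.
Joint ranges: [-2.61, 2.61], [-1.02, 2.33], [0.03, 2.71], [-1.35, 4.49], [0.32, 2.68], [-2.91, 2.91]. Speed limits (rad/s): [2.57, 2.57, 3.14, 3.14, 3.14, 3.14].

### API

Orientations are given as a 3x3 rotation matrix whose columns are the frame's x, y, z axes.
In Python, from station import env, eyes gives the robot as it stands.
- The arm moves only by the shell command python3 -m creep 'ROWS'. ROWS is a JSON object of lists of equal length, an entry for each row: "grip": the gripper's target within -1 to 1 (shut at 1, half-way at 0, fully open at -1); "offset": the shift along the tool's x, y, z in mm, a list of three; "turn": the turn about the tool's x in rad. A call has exactly 10 rows; each row shifts and turns the commanded pose from where the row before left it, along the tool's axes as they then stand; what a row does not reach is not made up. A row lasts 1/12 s, in which the tool goes at most 41.7 mm and 7.16 degrees, less where a joint would pass 70% of its speed; a pose out of reach is approached as far as the arm can. A call is refused whole if a number of a shift passes 41.7 or a number of a turn 0.125, either way. A call with a gripper value outside its range is refused whole. The fingers move at their own pace and stop on an object; the grip force is fixed at half the most. Time passes only in rows, so rows that do not move let the fingers close, or fill a call up. It gives the time, the measured TCP pose, the force and the opening at its end, in the units of the state.
- env.read_state(): the state, without advancing time (a new reading comes with each control period).
- eyes.snapshot(name): name is "scene" or "top" or "wrist"; returns a dict with "pixels" (384x512x3 uint8, red, green, blue), "fx", "fy", "cx", "cy" (pixels), "R" (3x3) and "t" (3): a world point X has camera coordinates R X + t. Camera axes: x right, y down, z forward; pixel columns grow to the right and rows downward; lengths in m; the calibration is good to about 2 mm. A picture is of the moment at which its call begins. There is no depth.
- env.job_done(): hands the job in, once; it reports no verdict.
The state is a dict: "clock": time; "joint_positions": joint angles; "joint_vel": joint speeds; "tau": joint torques, N m; "tcp_pos": TCP position; "tcp_rot": TCP orientation; "force": force on the tool from outside, world axes, zero at the start; "torque": the same for the moment, N m; "gripper_width": finger opening in m.
Only numpy, scipy, OpenCV 4.12 (cv2) and the standard library are available. Lean on these libraries where they do the work, as an engineer would, in place of code of your own. Each camera call takes 0.05 s, during which the arm holds its last target.

## Working session

There is one attempt and no reset: what is moved stays moved. The work goes in short steps, Python scripts to look and compute and a shell command to move; the robot and the scene stay as the last step left them, time stands still between calls to the robot, and variables do not carry over. Pictures are saved under pics/ and viewed, and the job is handed in when it is done.

```bash
ls; mkdir -p pics; cat > h.py <<'E'
import numpy as np, cv2
from station import env, eyes
def snap(n,f):
    s=eyes.snapshot(n); cv2.imwrite('pics/'+f+'.png',cv2.cvtColor(np.asarray(s['pixels']),cv2.COLOR_RGB2BGR))
    np.savez('pics/'+f+'.npz',**{k:np.asarray(v) for k,v in s.items()}); return s
def load(f): return dict(np.load('pics/'+f+'.npz'))
def ray(s,u,v):
    d=np.array([(u-s['cx'])/s['fx'],(v-s['cy'])/s['fy'],1.]); R=np.array(s['R']); return -R.T@np.array(s['t']),R.T@d
def onz(s,u,v,z):
    o,d=ray(s,u,v); return o+d*(z-o[2])/d[2]
def tri(obs):
    A=np.zeros((3,3));b=np.zeros(3)
    for s,u,v in obs:
        o,d=ray(s,u,v); d=d/np.linalg.norm(d); P=np.eye(3)-np.outer(d,d); A+=P;b+=P@o
    x=np.linalg.solve(A,b); r=[np.linalg.norm((np.eye(3)-np.outer(d/np.linalg.norm(d),d/np.linalg.norm(d)))@(x-o)) for o,d in [ray(*q) for q in obs]]
    return x,r
def proj(s,X):
    c=np.array(s['R'])@np.array(X)+np.array(s['t']); return s['fx']*c[0]/c[2]+s['cx'],s['fy']*c[1]/c[2]+s['cy']
def big(f,x0,y0,x1,y1,k,o):
    i=cv2.imread('pics/'+f+'.png')[y0:y1,x0:x1]; cv2.imwrite('pics/'+o+'.png',cv2.resize(i,None,fx=k,fy=k,interpolation=cv2.INTER_CUBIC))
E
python3 - <<'E'
from h import *
np.set_printoptions(precision=4,suppress=True)
st=env.read_state(); print(st)
for n in ['scene','top','wrist']:
    s=snap(n,n+'0'); print(n,s['fx'],-np.array(s['R']).T@s['t'],s['R'])
E
```

```text
pics
{'clock': 0.0, 'joint_positions': array([-1.3026,  0.1245,  1.6517, -0.    ,  1.3675, -0.0826]), 'joint_vel': array([-0.0001,  0.0001, -0.0008, -0.0012,  0.0006, -0.0013]), 'tau': array([  0.0009, -41.7603, -35.9929,   0.0777,   0.0492,  -0.0002]), 'tcp_pos': array([ 0.2232, -0.6098,  0.2134]), 'tcp_rot': array([[-0.0006,  0.9391,  0.3436],
       [ 0.0019,  0.3436, -0.9391],
       [-1.    ,  0.0001, -0.002 ]]), 'force': array([ 1.0077, -0.3509, -0.0911]), 'torque': array([0.0132, 0.0208, 0.0388]), 'gripper_width': 0.09497216885859742}
scene 494.98834480692295 [-0.0994  0.5848  0.9067] [[-0.6562 -0.7545  0.0075]
 [-0.5426  0.4649 -0.6996]
 [ 0.5244 -0.4631 -0.7145]]
top 380.31594679330215 [ 0.3034 -0.0007  1.0417] [[ 0.3919 -0.92   -0.008 ]
 [-0.9013 -0.3822 -0.2038]
 [ 0.1844  0.087  -0.979 ]]
wrist 296.1169992642253 [ 0.3023 -0.5817  0.3848] [[ 0.3434 -0.9392 -0.0015]
 [-0.8963 -0.3282  0.2981]
 [-0.2805 -0.101  -0.9545]]
```

View pics/scene0.png

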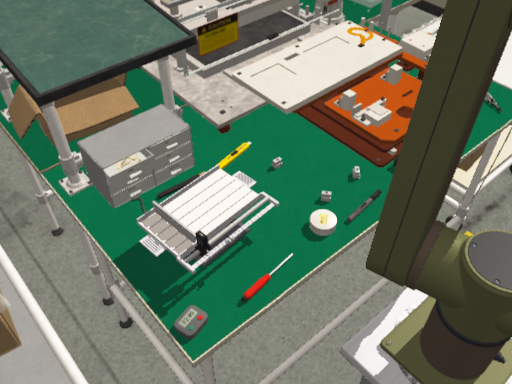

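View pics/top0.png

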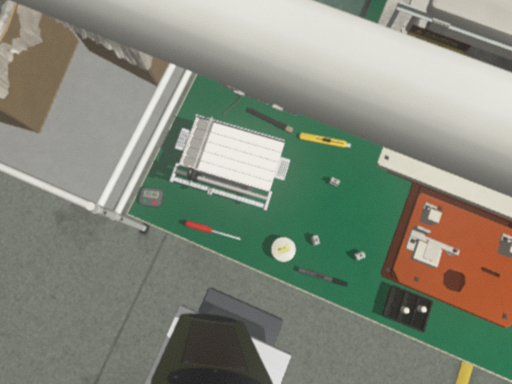

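View pics/wrist0.png

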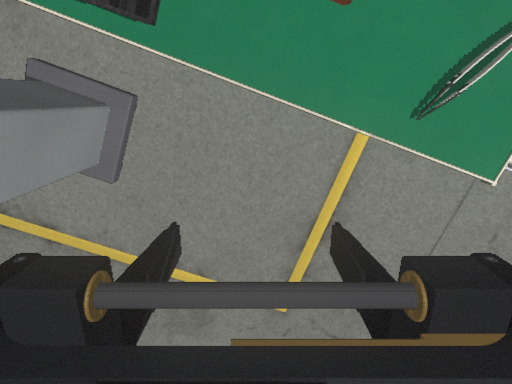

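```bash
python3 - <<'E'
from h import *
big('top0',165,105,305,225,5.5,'top0z'); big('scene0',130,155,290,275,5,'scene0z'); big('scene0',250,140,390,250,5,'scene0n'); big('top0',265,165,375,295,4.5,'top0n')
E
```

```text
(no output)
```

View pics/top0z.png

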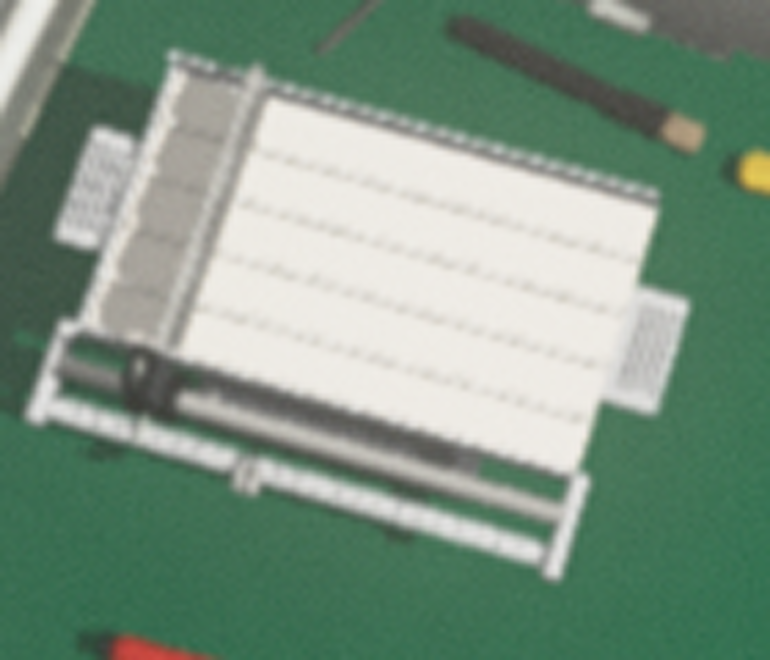

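View pics/scene0z.png

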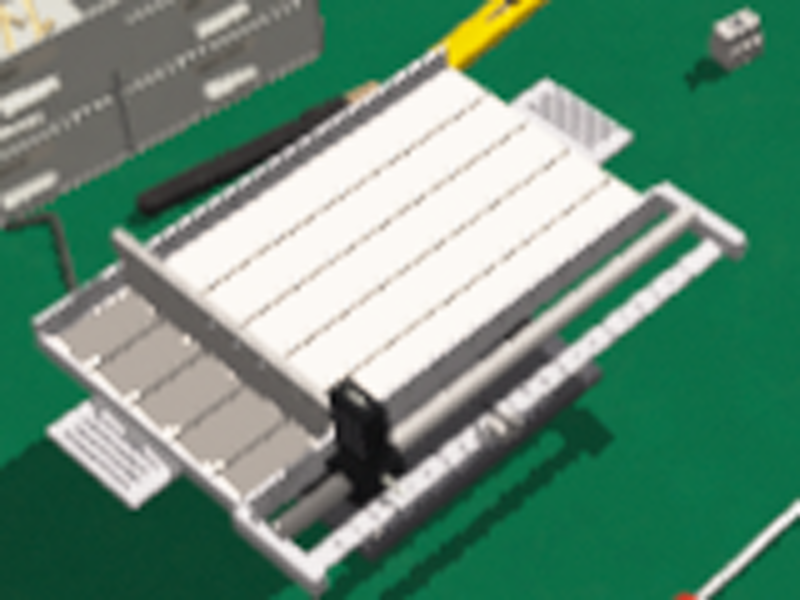

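View pics/scene0n.png

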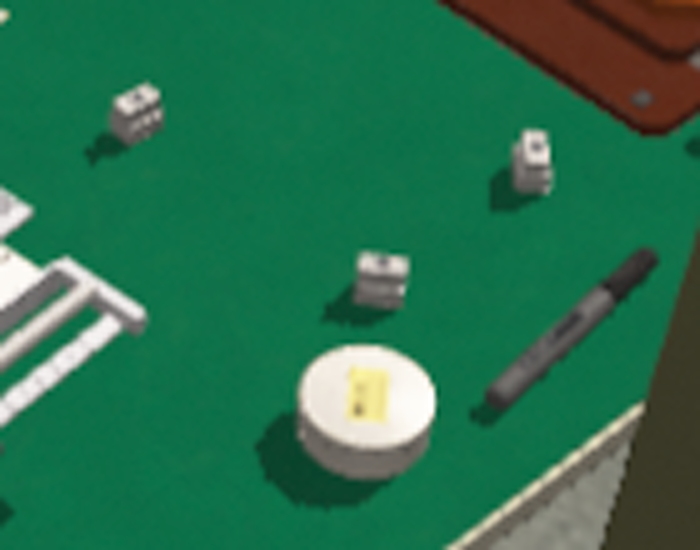

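View pics/top0n.png

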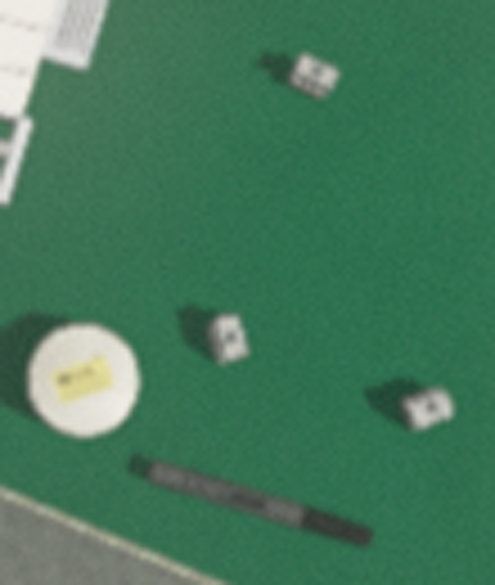

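```bash
python3 - <<'E'
from h import *
np.set_printoptions(precision=4,suppress=True)
T=load('top0');S=load('scene0')
P={'hf wall':((658,193),(447,53)),'lf wall':((175,54),(38,323)),'br hi in':((585,476),(664,188)),'br hi out':((553,576),(742,243)),'br lo out':((38,418),(320,585)),'rider':((247,475),(497,425)),
'tabhi out far':((688,300),(632,135)),'tablo out far':((97,128),(50,430)),'tablo out near':((58,238),(135,505)),'tabhi mid':((648,350),(572,122)),'blade far top':((256,70),(120,236)),'grip':((150,360),(360,390))}
for k,(a,b) in P.items():
    x,r=tri([(T,165+a[0]/5.5,105+a[1]/5.5),(S,130+b[0]/5,155+b[1]/5)]); print(k,x,np.array(r)*1000)
N={'n far':((315,75),(137,100)),'n mid':((228,337),(383,262)),'n right':((430,408),(536,145))}
for k,(a,b) in N.items():
    x,r=tri([(T,265+a[0]/4.5,165+a[1]/4.5),(S,250+b[0]/5,140+b[1]/5)]); print(k,x,np.array(r)*1000)
E
```

```text
hf wall [0.6506 0.0704 0.0809] [2.1111 2.1111]
lf wall [0.625  0.3158 0.0828] [1.2008 1.2008]
br hi in [0.5087 0.0499 0.0812] [0.6659 0.6659]
br hi out [0.4592 0.0455 0.0805] [0.5136 0.5136]
br lo out [0.434  0.3006 0.0753] [1.2074 1.2074]
rider [0.4475 0.1968 0.0813] [0.1191 0.1191]
tabhi out far [0.5955 0.0257 0.0493] [25.3869 25.3869]
tablo out far [0.5794 0.3395 0.0697] [0.8347 0.8347]
tablo out near [0.521  0.3332 0.0693] [0.3162 0.3162]
tabhi mid [0.5806 0.0466 0.0691] [0.554 0.554]
blade far top [0.625  0.2691 0.1064] [0.9039 0.9039]
grip [0.471  0.2494 0.1253] [1.8531 1.8531]
n far [ 0.6156 -0.0966  0.0249] [0.5439 0.5439]
n mid [ 0.4449 -0.1058  0.0279] [0.52 0.52]
n right [ 0.4527 -0.2293  0.0273] [0.3556 0.3556]
```

```bash
python3 - <<'E'
from h import *
np.set_printoptions(precision=3,suppress=True)
T=load('top0');S=load('scene0')
for n,u,v in [('postfoot',75,185),('post2',172,118),('drawer near corner',140,200),('drawer right',193,165),('edge corner',195,358),('left edge',40,165)]:
    p=onz(S,u,v,0); print(n,p,proj(T,p))
for n,u,v in [('shelf near corner bottom',50,130),('shelf right corner',190,45)]:
    for z in (.2,.3,.4,.5): print(n,z,onz(S,u,v,z),proj(T,onz(S,u,v,z)))
for z in (0,.3,.6,.8): print('duct',z,onz(T,180,60,z),onz(T,400,130,z))
for z in (.1,.14): print('drawer top',z,onz(S,190,125,z),onz(S,130,165,z))
E
python3 -c "
from h import *
big('scene0',0,0,260,210,3,'s0post')
big('top0',0,0,260,210,3,'t0post')"
```

```text
postfoot [ 0.906  0.349 -0.   ] (np.float64(230.04857309719327), np.float64(43.125301225192004))
post2 [ 0.982 -0.002  0.   ] (np.float64(346.77653623427125), np.float64(62.557373303092646))
drawer near corner [0.75  0.249 0.   ] (np.float64(239.49371608505623), np.float64(98.542328081211))
drawer right [0.77  0.072 0.   ] (np.float64(297.86272471164506), np.float64(114.44037350692052))
edge corner [0.315 0.39  0.   ] (np.float64(130.6659203849769), np.float64(213.98960198686115))
left edge [1.038 0.385 0.   ] (np.float64(236.47985232649847), np.float64(4.003244455625776))
shelf near corner bottom 0.2 [0.885 0.363 0.2  ] (np.float64(215.9166281709277), np.float64(0.805890982756182))
shelf near corner bottom 0.3 [0.746 0.394 0.3  ] (np.float64(172.19669090012053), np.float64(15.017496911955078))
shelf near corner bottom 0.4 [0.607 0.426 0.4  ] (np.float64(113.82336684533439), np.float64(33.9923337948519))
shelf near corner bottom 0.5 [0.467 0.457 0.5  ] (np.float64(31.946589839514132), np.float64(60.60720477126986))
shelf right corner 0.2 [ 0.994 -0.1    0.2  ] (np.float64(403.984603882997), np.float64(28.441199760857927))
shelf right corner 0.3 [ 0.839 -0.003  0.3  ] (np.float64(355.833646874093), np.float64(42.43585793523735))
shelf right corner 0.4 [0.685 0.094 0.4  ] (np.float64(291.60297972879516), np.float64(61.10394444584546))
shelf right corner 0.5 [0.53  0.191 0.5  ] (np.float64(201.6235682311158), np.float64(87.2556802547309))
duct 0 [0.795 0.466 0.   ] [ 0.84  -0.218  0.   ]
duct 0.3 [0.653 0.331 0.3  ] [ 0.685 -0.155  0.3  ]
duct 0.6 [0.512 0.197 0.6  ] [ 0.531 -0.093  0.6  ]
duct 0.8 [0.417 0.107 0.8  ] [ 0.428 -0.051  0.8  ]
drawer top 0.1 [0.807 0.044 0.1  ] [0.773 0.244 0.1  ]
drawer top 0.14 [0.762 0.071 0.14 ] [0.729 0.261 0.14 ]
```

View pics/s0post.png

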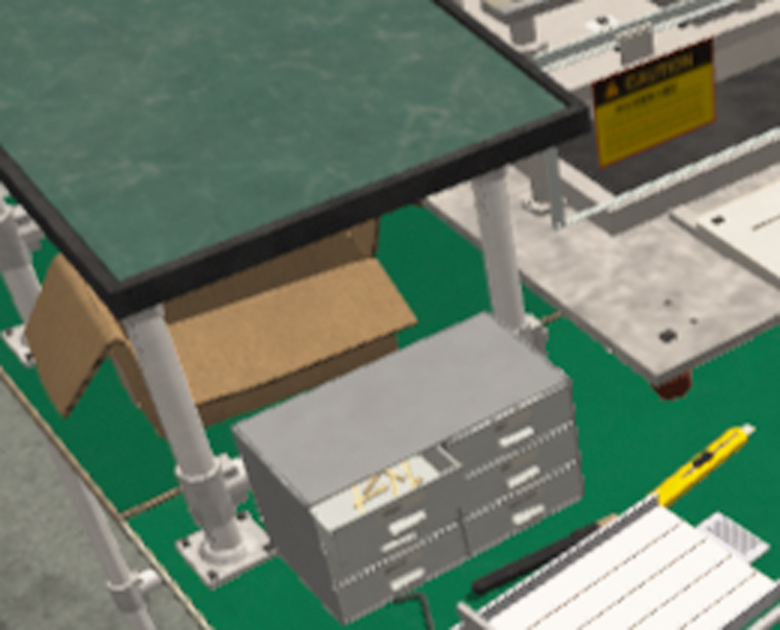

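View pics/t0post.png

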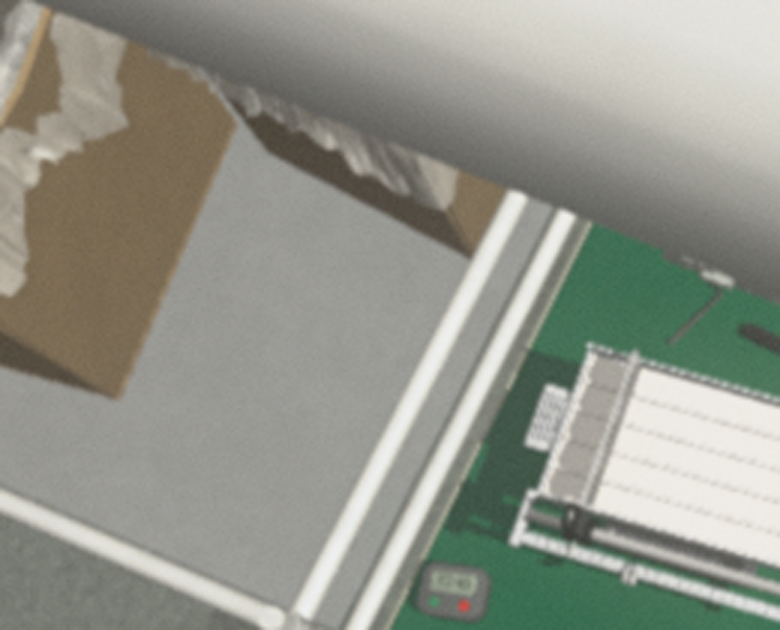

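```bash
cat >> h.py <<'E'
np.set_printoptions(precision=4,suppress=True)
yaw=np.arctan2(.9946,-.104)
C=np.array([.566,.184,.07])
def tray(): 
    X=np.array([np.cos(yaw),np.sin(yaw),0]); return X,np.array([-X[1],X[0],0])
def t2w(x,y,z): X,Y=tray(); return C+X*x+Y*y+np.array([0,0,z])
def w2t(p): X,Y=tray(); d=np.array(p)-C; return np.array([d@X,d@Y,d[2]])
def togo(p,zdir=None):
    st=env.read_state(); R=np.array(st['tcp_rot']); print('tcp',st['tcp_pos'],'offset mm',R.T@(np.array(p)-st['tcp_pos'])*1000)
    if zdir is not None:
        zd=np.append(np.array(zdir)/np.linalg.norm(zdir),0)
        a=np.arctan2(-(R[:,1]@zd),R[:,2]@zd); print('turn',a,'or half', (a+np.pi/2)%np.pi-np.pi/2, 'j6',st['joint_positions'][5])
E
python3 -m creep '{"grip":[-1,-1,-1,-1,-1,-1,-1,-1,-1,-1],"offset":[[-30,0,0],[-30,0,0],[0,20,-30],[0,20,-30],[0,20,-30],[0,20,-30],[0,20,-30],[0,20,-30],[0,20,-30],[0,0,0]],"turn":[0.124,0.123,0,0,0,0,0,0,0,0]}'
python3 - <<'E'
from h import *
togo([.47,.25,.27],tray()[0])
snap('wrist','w1')
E
```

```text
clock: 0.98
tcp_pos: [0.3429, -0.3826, 0.2746]
tcp_rot: [[0.001, 0.994, 0.109], [0.002, 0.109, -0.994], [-1.0, 0.002, -0.002]]
force: [-0.2, -0.4, 0.1]
gripper_width: 0.0953
tcp [ 0.3429 -0.3826  0.2746] offset mm [   5.9272  195.1655 -615.0458]Traceback (most recent call last):
  File "<stdin>", line 2, in <module>
  File "h.py", line 32, in togo
    a=np.arctan2(-(R[:,1]@zd),R[:,2]@zd); print('turn',a,'or half', (a+np.pi/2)%np.pi-np.pi/2, 'j6',st['joint_positions'][5])
                   ~~~~~~^~~
ValueError: matmul: Input operand 1 has a mismatch in its core dimension 0, with gufunc signature (n?,k),(k,m?)->(n?,m?) (size 4 is different from 3)
```

```bash
sed -i 's/zd=np.append(np.array(zdir)\/np.linalg.norm(zdir),0)/zd=np.append(np.array(zdir)[:2]\/np.linalg.norm(zdir[:2]),0)/' h.py
python3 -m creep '{"grip":[-1,-1,-1,-1,-1,-1,-1,-1,-1,-1],"offset":[[0,20,-35],[0,20,-35],[0,10,-35],[0,10,-35],[0,10,-35],[0,0,-35],[0,0,-35],[0,0,0],[0,0,0],[0,0,0]],"turn":[0,0,0,0,0,0,0,0,0,0]}'
python3 - <<'E'
from h import *
togo([.47,.25,.27],tray()[0])
snap('wrist','w1')
E
```

```text
clock: 1.82
tcp_pos: [0.3851, -0.1365, 0.2746]
tcp_rot: [[0.0, 0.995, 0.104], [-0.001, 0.104, -0.995], [-1.0, -0.0, 0.001]]
force: [-0.9, 0.1, 0.2]
gripper_width: 0.0951
tcp [ 0.3851 -0.1365  0.2746] offset mm [   4.4101  124.5502 -375.6389]
turn 3.141375888513991 or half -0.00021676507580181692 j6 0.9949495809791231
```

View pics/w1.png

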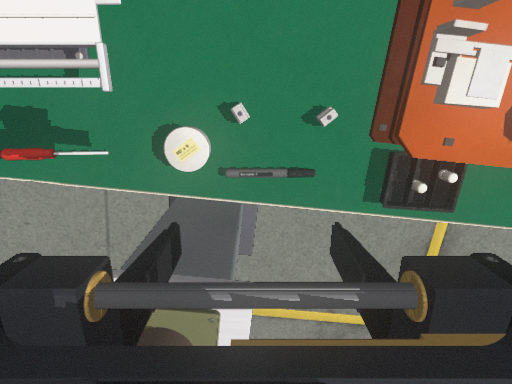

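```bash

python3 -m creep '{"grip":[-1,-1,-1,-1,-1,-1,-1,-1,-1,-1],"offset":[[0,15,-38],[0,15,-38],[0,15,-38],[0,15,-38],[0,13,-38],[0,13,-38],[0,13,-38],[0,13,-38],[0,13,-37],[0,0,-35]],"turn":[0,0,0,0,0,0,0,0,0,0]}'
python3 - <<'E'
from h import *
togo([.47,.25,.27],tray()[0])
snap('wrist','w2')
E
```

```text
clock: 2.7
tcp_pos: [0.4726, 0.2519, 0.2738]
tcp_rot: [[-0.0, 0.995, 0.101], [-0.001, 0.101, -0.995], [-1.0, -0.0, 0.001]]
force: [0.7, 0.2, -0.4]
gripper_width: 0.0953
tcp [0.4726 0.2519 0.2738] offset mm [ 3.8185 -2.7336  1.5822]
turn 3.1388986257048077 or half -0.002694027884984962 j6 1.8589596848078795
```

View pics/w2.png

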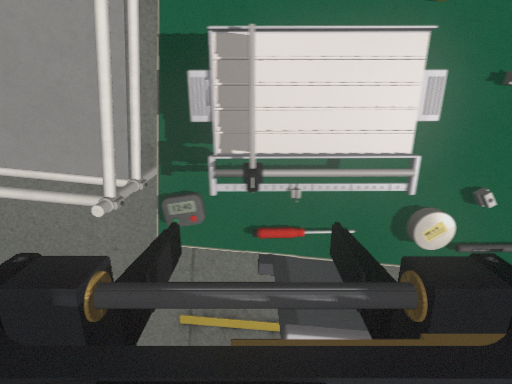

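```bash
python3 -c "
from h import *
big('w2',180,20,450,205,2.9,'w2z'); big('w2',200,150,430,205,3.4,'w2y')"
```

```text
(no output)
```

View pics/w2z.png

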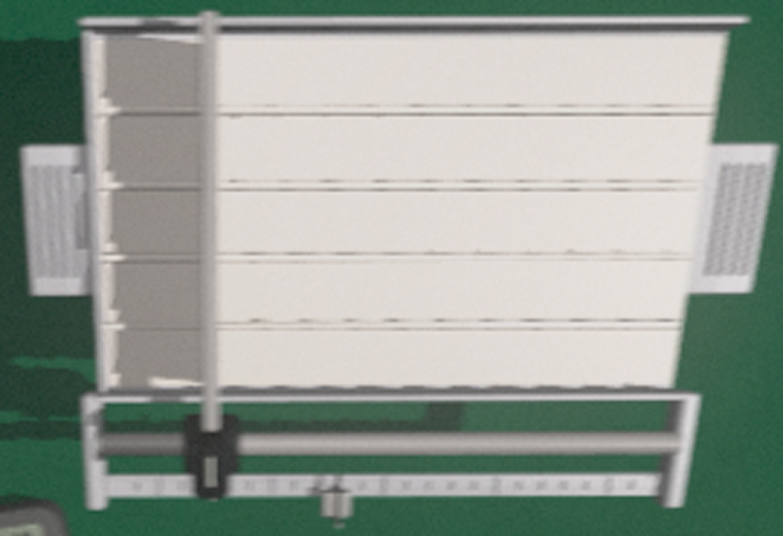

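View pics/w2y.png

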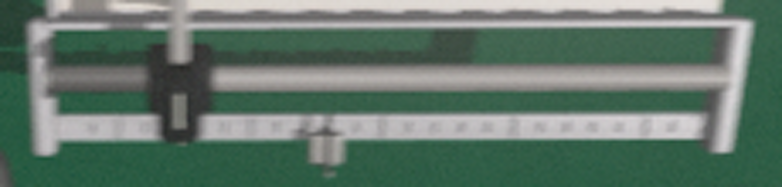

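```bash
python3 - <<'E'
from h import *
s=load('w2')
def q(n,u,v,z,k=2.9,ox=180,oy=20): print(n,w2t(onz(s,ox+u/k,oy+v/k,z))*1000)
q('hf wall',745,20,.084);q('lf wall',83,20,.084)
q('tablo ctr',56,220,.07);q('tabhi ctr',740,220,.07)
q('blade far',208,17,.097);q('blade near',212,420,.097)
q('br lo',97,505,.08);q('br hi',673,505,.08)
q('floor hi near',677,388,.07);q('floor hi far',725,35,.07)
for z in (.12,.13,.14): q('grip %g'%z,211,472,z)
for z in (.075,.08,.085): q('rider %g'%z,336,490,z)
T=load('top0');S=load('scene0')
x,r=tri([(s,180+211/2.9,20+472/2.9),(S,130+360/5,155+390/5)]);print('grip ws',x,r,w2t(x))
x,r=tri([(s,180+336/2.9,20+490/2.9),(S,130+497/5,155+425/5)]);print('rider ws',x,r,w2t(x))
x,r=tri([(s,180+208/2.9,20+15/2.9),(S,130+120/5,155+236/5)]);print('blade far ws',x,r,w2t(x))
E
```

```text
hf wall [-121.8449  -72.3069   14.    ]
lf wall [126.735  -72.9899  14.    ]
tablo ctr [143.6093  -1.7154   0.    ]
tabhi ctr [-140.8451   -0.8793    0.    ]
blade far [ 79.6989 -71.1442  27.    ]
blade near [79.0132 77.3511 27.    ]
br lo [130.7009 119.5842  10.    ]
br hi [-126.7326  120.4239   10.    ]
floor hi near [-125.6575   69.5011    0.    ]
floor hi far [-122.641   -69.9474    0.    ]
grip 0.12 [79.3499 93.1845 50.    ]
grip 0.13 [79.2637 90.3703 60.    ]
grip 0.14 [79.1775 87.5562 70.    ]
rider 0.075 [ 23.4757 114.4495   5.    ]
rider 0.08 [ 24.1928 112.9262  10.    ]
rider 0.085 [ 24.9099 111.4029  15.    ]
grip ws [0.4669 0.2518 0.1291] [np.float64(0.001721505668065592), np.float64(0.0017215056680654805)] [0.0778 0.0915 0.0591]
rider ws [0.4502 0.1953 0.0772] [np.float64(0.0005039661999012044), np.float64(0.0005039661999012316)] [0.0233 0.114  0.0072]
blade far ws [0.6267 0.2692 0.1045] [np.float64(0.0015323386166319498), np.float64(0.001532338616631892)] [ 0.0784 -0.0692  0.0345]
```

```bash
python3 - <<'E'
from h import *
togo(t2w(.0785,.0925,.026),tray()[0])
E
```

```text
tcp [0.4708 0.2566 0.2736] offset mm [177.6364  -5.0529   4.2429]
turn -3.1399703318650367 or half 0.0016223217247564037 j6 1.8610377448803073
```

```bash

python3 -m creep '{"grip":[0,0,0,0,0,0,0,0,0,0],"offset":[[0,-5,4],[0,0,0],[25,0,0],[25,0,0],[25,0,0],[25,0,0],[15,0,0],[5,0,0],[0,0,0],[0,0,0]],"turn":[0,0,0,0,0,0,0,0,0,0]}'
python3 - <<'E'
from h import *
togo(t2w(.0785,.0925,.026),tray()[0])
snap('wrist','w3'); snap('scene','s3'); big('s3',130,155,290,275,5,'s3z')
E
```

```text
clock: 3.58
tcp_pos: [0.4668, 0.2454, 0.1555]
tcp_rot: [[0.001, 0.995, 0.102], [0.0, 0.102, -0.995], [-1.0, 0.001, -0.0]]
force: [-0.3, 0.2, 0.9]
gripper_width: 0.048
tcp [0.4668 0.2454 0.1555] offset mm [59.5242 -0.2679 -7.0917]
turn 3.1392740498836558 or half -0.0023186037061373455 j6 1.851254476130205
```

View pics/w3.png

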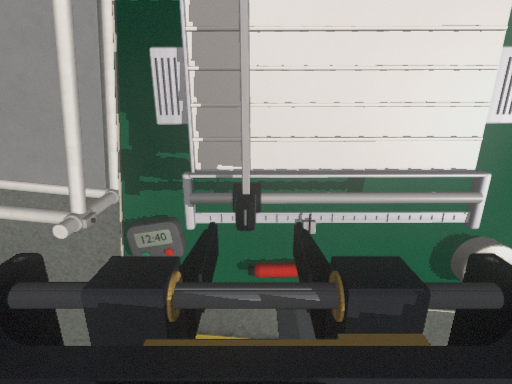

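View pics/s3z.png

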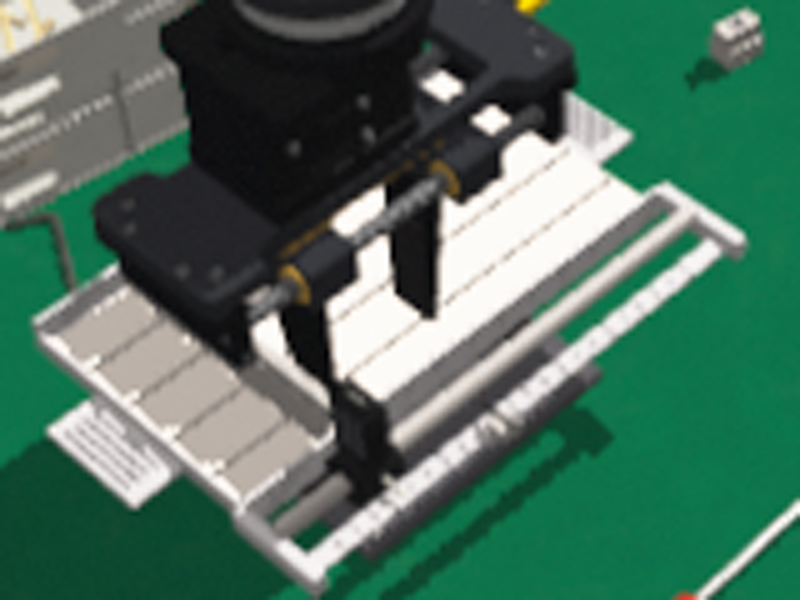

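```bash

python3 -m creep '{"grip":[0,0,0,0,0,0,0,0,0,0],"offset":[[0,0,-7],[0,0,0],[0,0,0],[15,0,0],[15,0,0],[15,0,0],[10,0,0],[4,0,0],[0,0,0],[0,0,0]],"turn":[0,0,0,0,0,0,0,0,0,0]}'
python3 - <<'E'
from h import *
togo(t2w(.0785,.0925,.026),tray()[0])
snap('wrist','w4'); snap('scene','s4'); big('s4',130,155,290,275,5,'s4z')
E
```

```text
clock: 4.52
tcp_pos: [0.4654, 0.2535, 0.0961]
tcp_rot: [[0.0, 0.995, 0.104], [0.0, 0.104, -0.995], [-1.0, 0.0, -0.0]]
force: [-0.1, 0.6, -0.2]
gripper_width: 0.0474
tcp [0.4654 0.2535 0.0961] offset mm [0.1118 0.3099 1.057 ]
turn 3.1413550660584333 or half -0.00023758753135982857 j6 1.864258046886433
```

View pics/w4.png

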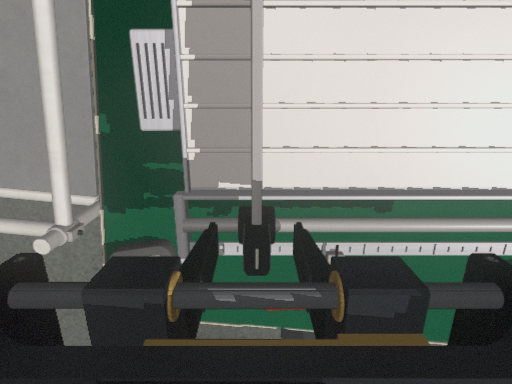

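View pics/s4z.png

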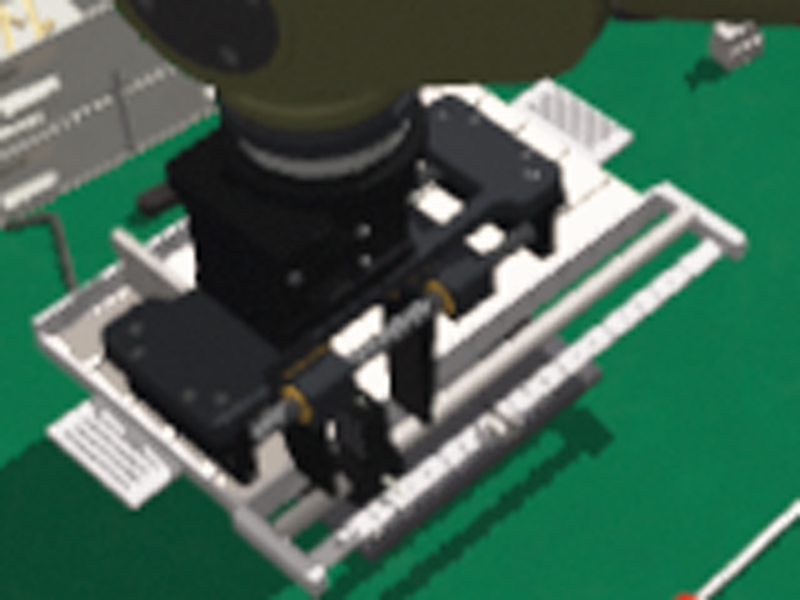

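```bash

python3 -m creep '{"grip":[1,1,1,1,1,1,1,1,1,1],"offset":[[0,0,0],[0,0,0],[0,0,0],[0,0,0],[0,0,0],[0,0,0],[0,0,0],[0,0,0],[0,0,0],[0,0,0]],"turn":[0,0,0,0,0,0,0,0,0,0]}'
python3 - <<'E'
from h import *
print(w2t(env.read_state()['tcp_pos']))
snap('wrist','w5'); big('w5',150,170,400,290,3,'w5z')
E
```

```text
clock: 5.45
tcp_pos: [0.4652, 0.2532, 0.0957]
tcp_rot: [[0.0, 0.995, 0.104], [-0.0, 0.104, -0.995], [-1.0, 0.0, 0.0]]
force: [-0.6, -0.8, 0.8]
gripper_width: 0.0139
[0.0793 0.0931 0.0257]
```

View pics/w5z.png

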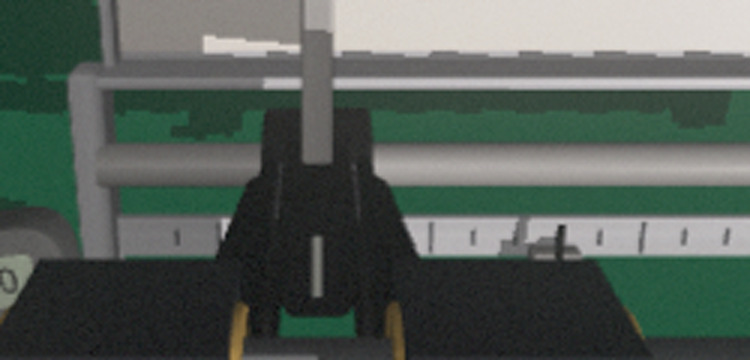

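```bash
python3 - <<'E'
from h import *
s=load('w5')
for z in (.075,.08,.085,.09,.12,.125): print(z,w2t(onz(s,150+317/3,170+265/3,z))*1000,w2t(onz(s,150+561/3,170+242/3,z))*1000, w2t(onz(s,150+317/3,170+90/3,.097))*1000)
E
```

```text
0.075 [ 78.4197 120.2809   5.    ] [ 19.4704 114.0751   5.    ] [78.4526 67.6091 27.    ]
0.08 [ 78.429  117.3821  10.    ] [ 21.015 111.338  10.   ] [78.4526 67.6091 27.    ]
0.085 [ 78.4383 114.4833  15.    ] [ 22.5596 108.6008  15.    ] [78.4526 67.6091 27.    ]
0.09 [ 78.4476 111.5845  20.    ] [ 24.1041 105.8636  20.    ] [78.4526 67.6091 27.    ]
0.12 [78.5035 94.1917 50.    ] [33.3715 89.4405 50.    ] [78.4526 67.6091 27.    ]
0.125 [78.5128 91.2929 55.    ] [34.916  86.7033 55.    ] [78.4526 67.6091 27.    ]
```

```bash

python3 -m creep '{"grip":[1,1,1,1,1,1,1,1,1,1],"offset":[[0,0,7],[0,0,8],[0,0,8],[0,0,8],[0,0,8],[0,0,8],[0,0,6],[0,0,2],[0,0,0],[0,0,0]],"turn":[0,0,0,0,0,0,0,0,0,0]}'
python3 - <<'E'
from h import *
print(w2t(env.read_state()['tcp_pos']))
s=snap('wrist','w6'); big('w6',180,170,330,290,5,'w6z'); snap('scene','s6'); big('s6',190,200,270,260,9,'s6z')
E
```

```text
clock: 6.33
tcp_pos: [0.471, 0.1976, 0.0957]
tcp_rot: [[0.0, 0.995, 0.103], [-0.002, 0.103, -0.995], [-1.0, -0.0, 0.002]]
force: [0.8, -2.4, 1.2]
gripper_width: 0.014
[0.0234 0.0931 0.0257]
```

View pics/w6z.png

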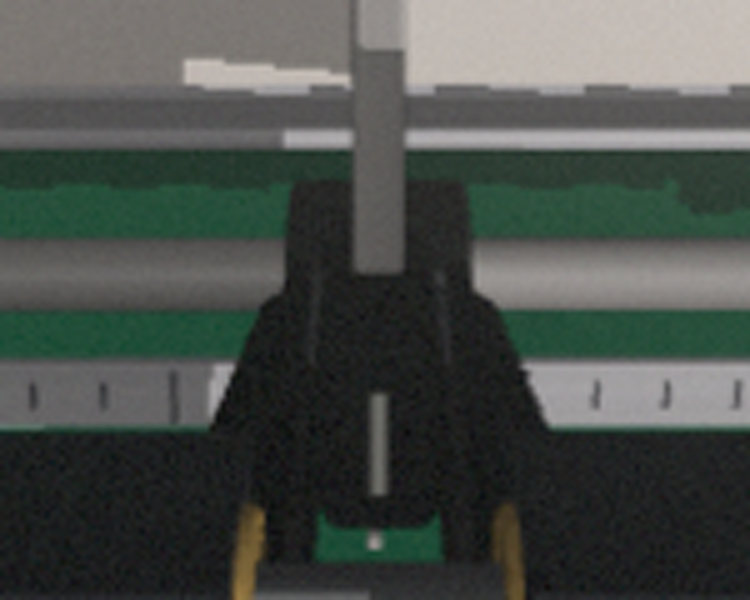

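View pics/s6z.png

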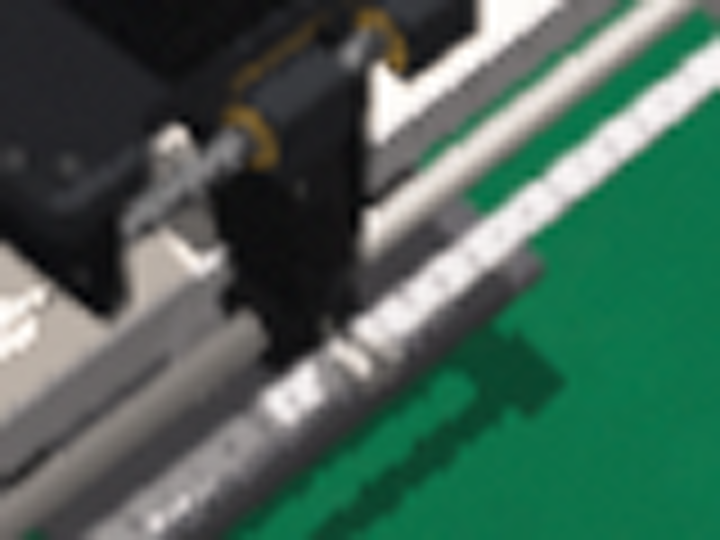

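```bash

python3 -m creep '{"grip":[0.4,0.4,0.4,0.4,0.4,0.4,0.3,0.3,0.3,0.3],"offset":[[0,0,0],[0,0,0],[0,0,0],[0,0,0],[-10,0,0],[-20,0,0],[-25,0,0],[-25,0,0],[-25,0,0],[-25,0,0]],"turn":[0,0,0,0,0,0,0,0,0,0]}'
python3 - <<'E'
from h import *
print(w2t(env.read_state()['tcp_pos']))
s=snap('wrist','w7'); big('w7',170,140,350,260,4.3,'w7z'); snap('scene','s7'); big('s7',190,190,270,250,9,'s7z');snap('top','t7')
E
```

```text
clock: 7.27
tcp_pos: [0.4707, 0.1987, 0.2277]
tcp_rot: [[0.001, 0.995, 0.104], [0.0, 0.104, -0.995], [-1.0, 0.001, -0.0]]
force: [0.6, 0.2, -1.0]
gripper_width: 0.0332
[0.0245 0.0932 0.1577]
```

View pics/w7z.png

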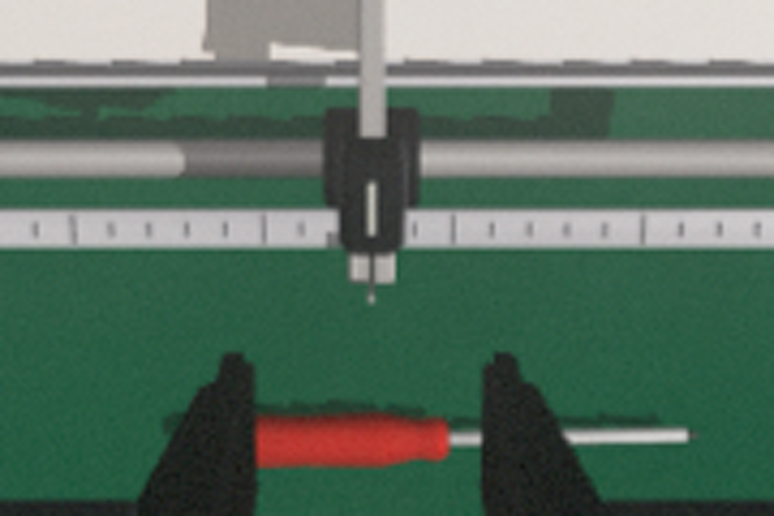

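View pics/s7z.png

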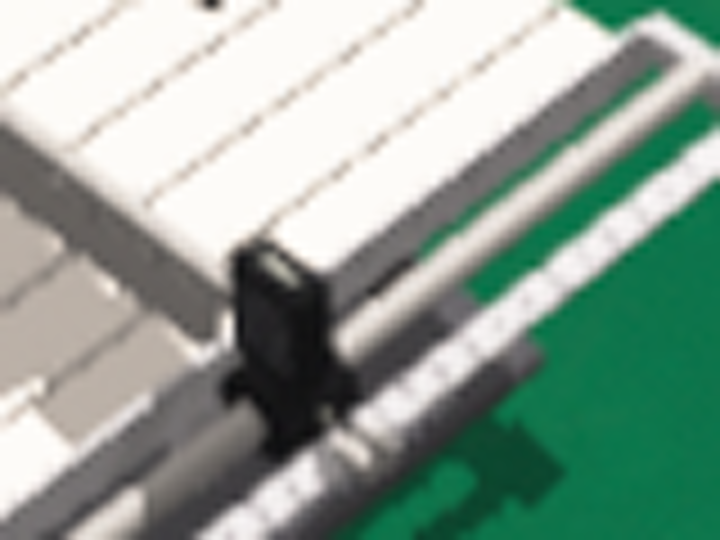

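View pics/t7.png

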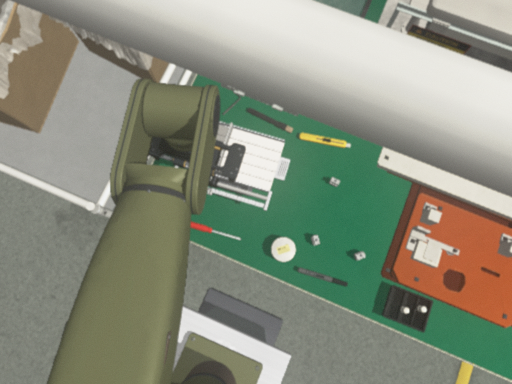

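View pics/s7.png

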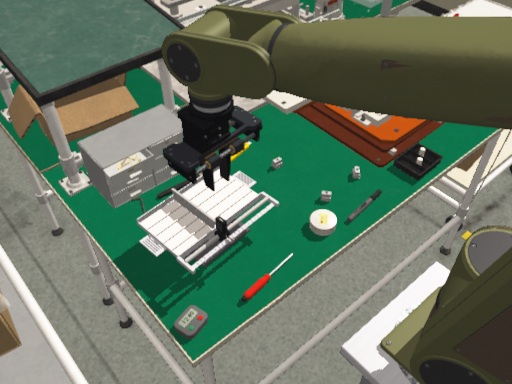

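```bash
python3 - <<'E'
from h import *
T=load('t7');S=load('s7')
for n,(a,b) in {'A':((315,75),(137,100)),'B':((228,337),(383,262)),'C':((430,408),(536,145))}.items():
    print(n,onz(T,265+a[0]/4.5,165+a[1]/4.5,.022),onz(S,250+b[0]/5,140+b[1]/5,.022))
togo([.445,-.106,.2])
E
```

```text
A [ 0.6161 -0.0971  0.022 ] [ 0.6185 -0.0985  0.022 ]
B [ 0.4461 -0.1061  0.022 ] [ 0.4481 -0.1107  0.022 ]
C [ 0.4537 -0.2303  0.022 ] [ 0.4557 -0.2344  0.022 ]
tcp [0.4723 0.1991 0.2292] offset mm [ 28.4294 -59.006  300.6935]
```

```bash

python3 -m creep '{"grip":[0.3,0.3,0.3,0.3,0.3,0.3,0.3,0.3,0.3,0.3],"offset":[[0,0,20],[0,0,35],[0,-5,35],[0,-10,35],[0,-10,35],[0,-10,35],[0,-10,35],[10,-10,35],[10,-5,30],[5,0,5]],"turn":[0,0,0,0,0,0,0,0,0,0]}'
python3 - <<'E'
from h import *
togo([.445,-.106,.2])
s=snap('wrist','w8')
E
```

```text
clock: 8.25
tcp_pos: [0.4403, -0.1091, 0.198]
tcp_rot: [[-0.004, 0.995, 0.099], [-0.0, 0.099, -0.995], [-1.0, -0.004, -0.0]]
force: [-0.6, 0.7, -0.4]
gripper_width: 0.0333
tcp [ 0.4403 -0.1091  0.198 ] offset mm [-1.9967  4.9948 -2.5959]
```

View pics/w8.png

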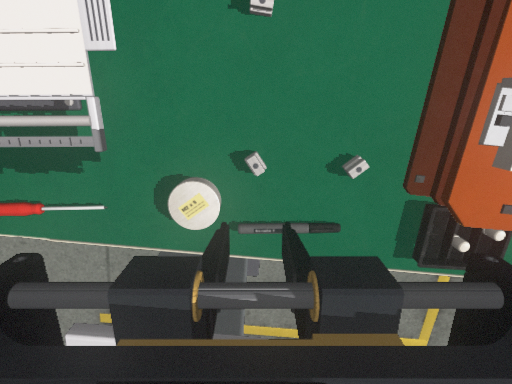

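```bash
python3 - <<'E'
from h import *
big('w8',236,142,276,182,14,'w8b'); big('w8',336,148,376,188,14,'w8c')
E
```

```text
(no output)
```

View pics/w8b.png

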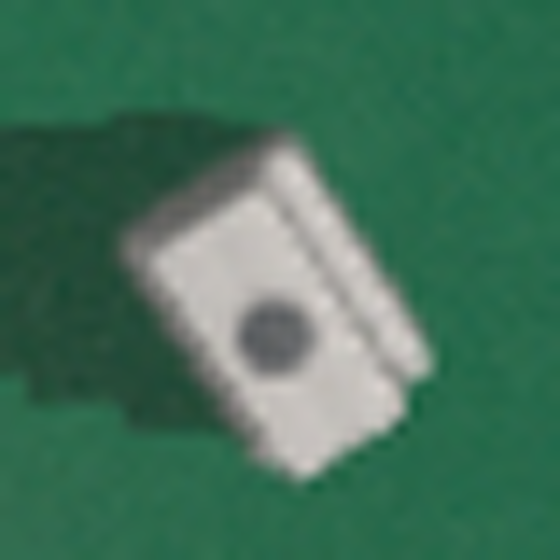

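View pics/w8c.png

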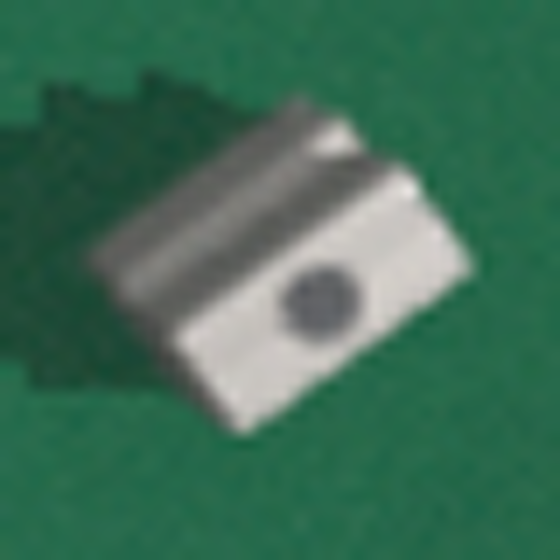

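```bash
cat >> h.py <<'E'
def nut(s,ox,oy,k,hole,c4,z=.022):
    # c4: corners p0-p1 long edge, p3-p2 other long edge
    W=[onz(s,ox+u/k,oy+v/k,z) for u,v in c4]; H=onz(s,ox+hole[0]/k,oy+hole[1]/k,z)
    d=(W[1]-W[0]+W[2]-W[3])/2; w=(W[3]-W[0]+W[2]-W[1])/2
    print('hole',H,'centre',np.mean(W,0),'len',np.linalg.norm(d),'wid',np.linalg.norm(w),'dir',d/np.linalg.norm(d)); return H,d
E
python3 - <<'E'
from h import *
s=load('w8')
H,d=nut(s,236,142,14,(277,337),[(265,195),(405,405),(300,475),(150,255)])
togo([H[0],H[1],.007],d)
H,d=nut(s,336,148,14,(322,303),[(178,335),(405,175),(470,268),(243,432)])
togo([H[0],H[1],.007],d)
x,r=tri([(s,236+277/14,142+337/14),(load('top0'),265+229/4.5,165+337/4.5)]);print('B tri',x,r)
x,r=tri([(s,336+322/14,148+303/14),(load('top0'),265+432/4.5,165+407/4.5)]);print('C tri',x,r)
E
```

```text
hole [ 0.447  -0.1097  0.022 ] centre [ 0.4473 -0.1099  0.022 ] len 0.022493476616592623 wid 0.010974194434741047 dir [-0.7757 -0.6311  0.    ]
tcp [ 0.4403 -0.1078  0.1972] offset mm [190.1788   7.4077   2.881 ]
turn 0.9871514861266658 or half 0.9871514861266659 j6 1.1131318756159114
hole [ 0.4548 -0.2335  0.022 ] centre [ 0.4548 -0.2336  0.022 ] len 0.022936266738905982 wid 0.010565456788944029 dir [ 0.6956 -0.7184  0.    ]
tcp [ 0.4403 -0.1078  0.1972] offset mm [189.9643   2.9538 126.8773]
turn -0.6699266881012433 or half -0.6699266881012433 j6 1.1131318756159114
B tri [ 0.4466 -0.1084  0.0186] [np.float64(0.001410796761313425), np.float64(0.0014107967613133997)]
C tri [ 0.4549 -0.2317  0.024 ] [np.float64(0.00104128589484352), np.float64(0.001041285894843688)]
```

```bash

python3 -m creep '{"grip":[0.1,0.1,0.1,0.1,0.1,0.1,0.1,0.1,0.1,0.1],"offset":[[10,7.5,3],[10,0,0],[10,0,0],[10,0,0],[10,0,0],[10,0,0],[10,0,0],[10,0,0],[10,0,0],[10,0,0]],"turn":[0,0.11,0.11,0.11,0.11,0.11,0.11,0.11,0.11,0.107]}'
python3 - <<'E'
from h import *
togo([.447,-.1095,.006],[-.7757,-.6311])
s=snap('wrist','w9')
E
```

```text
clock: 9.13
tcp_pos: [0.4498, -0.1066, 0.0995]
tcp_rot: [[-0.001, 0.632, -0.775], [0.001, -0.775, -0.632], [-1.0, -0.002, 0.0]]
force: [-0.2, -0.1, -0.2]
gripper_width: 0.0428
tcp [ 0.4498 -0.1066  0.0995] offset mm [93.4911  0.6884  3.9579]
turn 0.0006925636494514816 or half 0.000692563649451472 j6 2.108339070978133
```

View pics/w9.png

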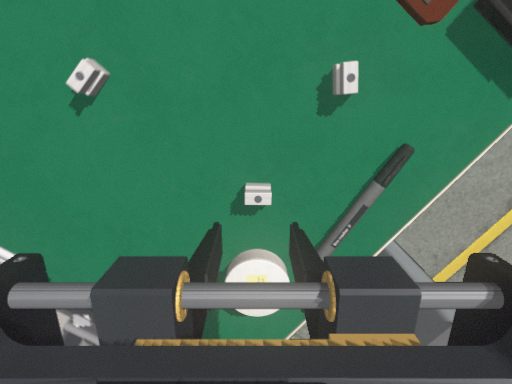

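```bash
python3 - <<'E'
from h import *
s=load('w9'); big('w9',238,175,278,215,14,'w9b'); big('w9',60,50,120,110,10,'w9a')
print(onz(s,258,199,.022))
x,r=tri([(s,258,199),(load('w8'),236+277/14,142+337/14)]);print('B tri',x,r)
togo(list(onz(s,258,199,.022)[:2])+[.006])
E
```

```text
[ 0.4471 -0.1086  0.022 ]
B tri [ 0.4479 -0.1096  0.0258] [np.float64(8.34603784356107e-05), np.float64(8.346037843558321e-05)]
tcp [ 0.4483 -0.1061  0.0973] offset mm [91.2713  1.6477  2.239 ]
```

View pics/w9b.png

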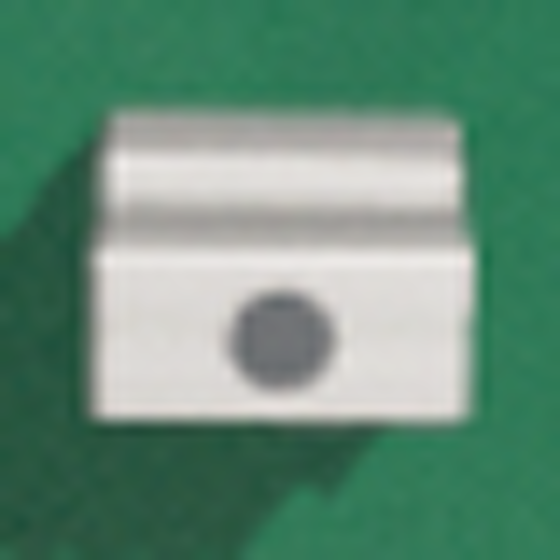

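View pics/w9a.png

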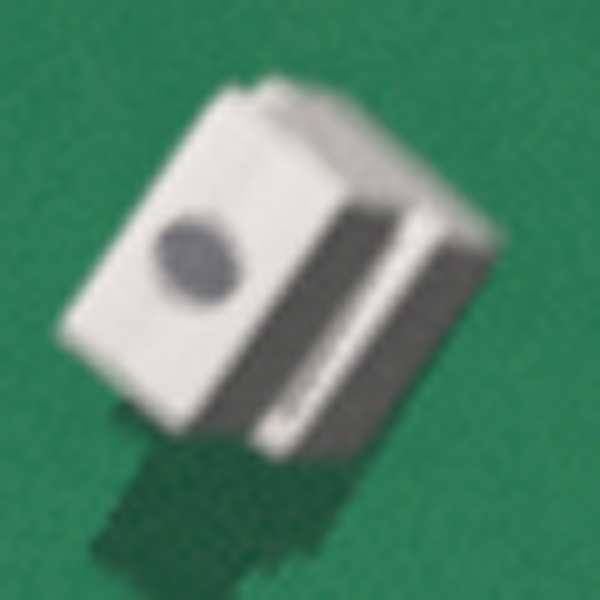

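```bash

python3 -m creep '{"grip":[0.1,0.1,0.1,0.1,0.1,0.1,0.1,0.1,0.1,0.1],"offset":[[10,1,2],[20,0.5,0],[20,0,0],[20,0,0],[12,0,0],[6,0,0],[3,0,0],[0,0,0],[0,0,0],[0,0,0]],"turn":[0,0,0,0,0,0,0,0,0,0]}'
python3 -m creep '{"grip":[1,1,1,1,1,1,1,1,1,1],"offset":[[0,0,0],[0,0,0],[0,0,0],[0,0,0],[0,0,0],[0,0,0],[0,0,0],[0,0,0],[0,0,0],[0,0,0]],"turn":[0,0,0,0,0,0,0,0,0,0]}'
```

```text
clock: 10.02
tcp_pos: [0.4504, -0.1109, 0.0108]
tcp_rot: [[0.002, 0.635, -0.772], [-0.001, -0.772, -0.635], [-1.0, 0.002, -0.001]]
force: [-0.3, -0.1, 0.7]
gripper_width: 0.0429
clock: 10.85
tcp_pos: [0.4497, -0.1108, 0.01]
tcp_rot: [[0.0, 0.635, -0.773], [-0.0, -0.773, -0.635], [-1.0, 0.0, -0.0]]
force: [-1.4, 0.5, 5.1]
gripper_width: 0.0234
```

```bash
python3 - <<'E'
from h import *
st=env.read_state(); print(st['tcp_pos'],st['force'],st['gripper_width']); snap('wrist','w10'); big('w10',156,150,356,300,4,'w10z')
E
```

```text
[ 0.4497 -0.1108  0.01  ] [-1.4174  0.4962  5.0672] 0.023416373425184794
```

View pics/w10z.png

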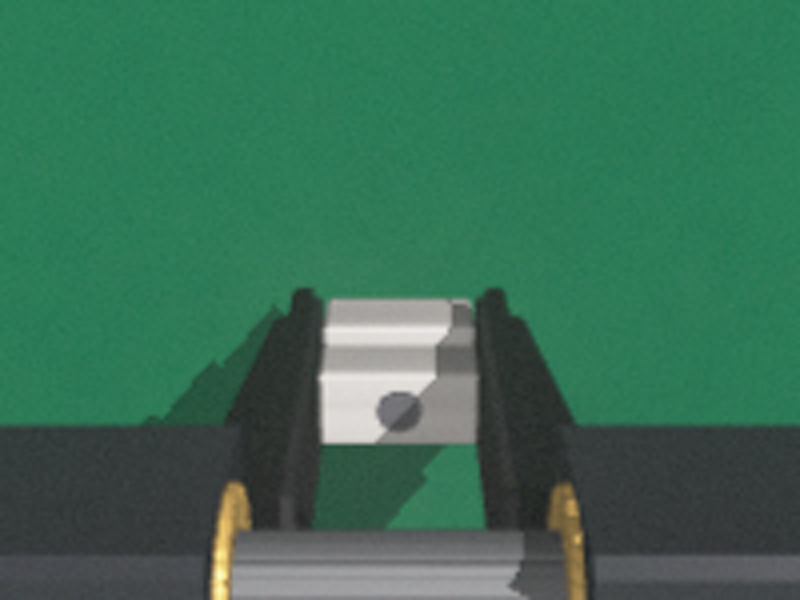

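```bash
python3 -m creep '{"grip":[1,1,1,1,1,1,1,1,1,1],"offset":[[-5,0,0],[-10,0,0],[-20,0,0],[-30,0,0],[-30,0,0],[-25,0,0],[0,0,0],[0,0,0],[0,0,0],[0,0,0]],"turn":[0,0,0,-0.11,-0.125,-0.125,-0.125,-0.125,-0.125,-0.125]}'
python3 - <<'E'
from h import *
s=load('w10'); p=np.array([.4497,-.1108]); R=np.array([[.635,-.773],[-.773,-.635]])
print((R.T@(onz(s,256,252.75,.022)[:2]-p))*1000)
st=env.read_state(); print(st['tcp_pos'],st['gripper_width'],st['force']); s=snap('wrist','w11'); big('w11',156,150,356,300,4,'w11z')
togo(t2w(-.09,0,.011)+[0,0,.06],tray()[0])
E
```

```text
clock: 11.73
tcp_pos: [0.4494, -0.1106, 0.1303]
tcp_rot: [[0.001, 1.0, -0.017], [-0.0, -0.017, -1.0], [-1.0, 0.001, 0.0]]
force: [-0.2, -0.5, -1.4]
gripper_width: 0.0237
[-3.6943  1.2359]
[ 0.4494 -0.1106  0.1303] 0.02374607573094622 [-0.2479 -0.5    -1.3615]
tcp [ 0.4493 -0.1105  0.1301] offset mm [ -10.8237  123.3621 -206.6511]
turn 3.0242722658399828 or half -0.11732038774981035 j6 1.226515233989686
```

View pics/w11z.png

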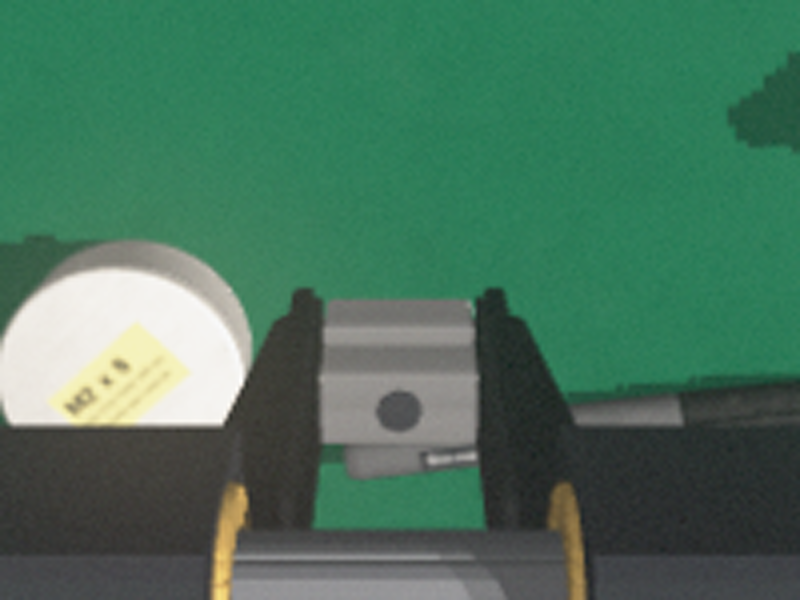

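```bash
python3 - <<'E'
from h import *
p=t2w(-.09,-.0037,0); st=env.read_state(); d=p-st['tcp_pos']; X,Y=tray(); print('tool y',-d@Y*1000,'tool z',-d@X*1000)
E
python3 -m creep '{"grip":[1,1,1,1,1,1,1,1,1,1],"offset":[[-15,0,0],[0,18,-25],[0,18,-25],[0,18,-25],[0,18,-25],[0,18,-25],[0,18,-25],[0,18,-25],[0,10,-10],[0,0,0]],"turn":[-0.117,0,0,0,0,0,0,0,0,0]}'
python3 - <<'E'
from h import *
togo(t2w(-.09,-.0037,.012),tray()[0])
print(env.read_state()['gripper_width'])
E
```

```text
tool y 150.3985178529028 tool z -190.79167940325826
clock: 12.62
tcp_pos: [0.5686, 0.0882, 0.1449]
tcp_rot: [[0.0, 0.995, 0.095], [0.0, 0.095, -0.995], [-1.0, 0.0, -0.0]]
force: [-0.2, -0.3, 0.4]
gripper_width: 0.0234
tcp [0.5686 0.0882 0.1449] offset mm [62.8661 11.047  -5.6487]
turn 3.1324780977723483 or half -0.009114555817444803 j6 1.5361074819093705
0.023394745189771873
```

```bash

python3 -m creep '{"grip":[1,1,1,1,1,1,1,1,1,1],"offset":[[0,11,-5.5],[0,0,0],[10,0,0],[10,0,0],[10,0,0],[5,0,0],[0,0,0],[0,0,0],[0,0,0],[0,0,0]],"turn":[-0.009,0,0,0,0,0,0,0,0,0]}'
python3 - <<'E'
from h import *
togo(t2w(-.09,-.0037,.012),tray()[0])
snap('wrist','w12')
E
```

```text
clock: 13.45
tcp_pos: [0.5784, 0.0928, 0.1103]
tcp_rot: [[0.001, 0.995, 0.103], [0.0, 0.103, -0.995], [-1.0, 0.001, 0.0]]
force: [0.9, 0.1, -0.1]
gripper_width: 0.0234
tcp [0.5784 0.0928 0.1103] offset mm [28.3172  0.8149 -2.0209]
turn 3.1401842093578263 or half -0.0014084442319663992 j6 1.5354440829374396
```

View pics/w12.png

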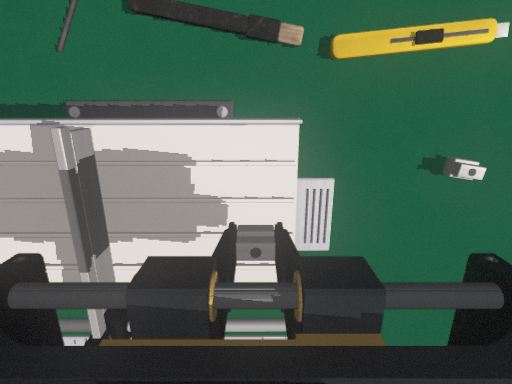

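```bash

python3 -m creep '{"grip":[1,1,1,1,1,1,1,1,1,1],"offset":[[5,1,-2],[8,0,0],[8,0,0],[4,0,0],[2,0,0],[1,0,0],[0,0,0],[0,0,0],[0,0,0],[0,0,0]],"turn":[0,0,0,0,0,0,0,0,0,0]}'
python3 - <<'E'
from h import *
togo(t2w(-.09,-.0037,.012),tray()[0])
snap('wrist','w13'); big('w13',106,150,406,300,2.6,'w13z');print(env.read_state()['force'])
snap('scene','s13'); big('s13',170,130,270,230,6,'s13z')
E
```

```text
clock: 14.33
tcp_pos: [0.579, 0.0949, 0.0821]
tcp_rot: [[0.001, 0.995, 0.103], [0.0, 0.103, -0.995], [-1.0, 0.001, 0.0]]
force: [0.5, 1.4, -0.6]
gripper_width: 0.0235
tcp [0.579  0.0949 0.0821] offset mm [ 0.1009 -0.0104  0.0185]
turn 3.140174888365604 or half -0.001417765224188905 j6 1.5389838060123364
[-0.5637 -0.0027 -0.9322]
```

View pics/w13z.png

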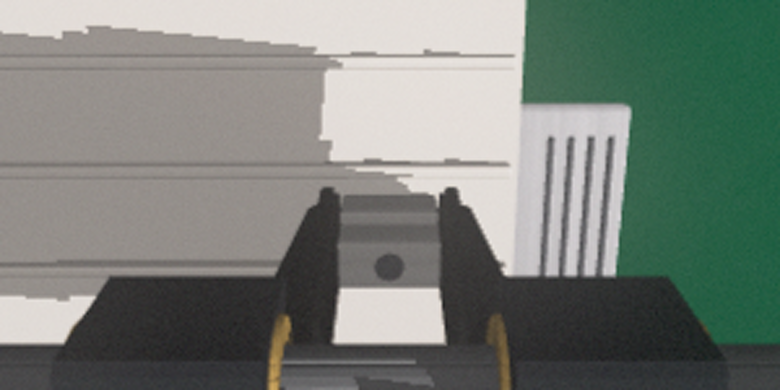

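View pics/s13z.png

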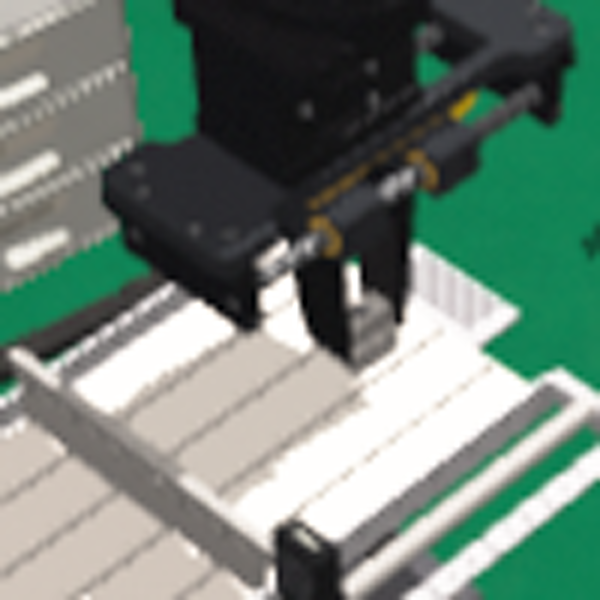

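```bash

python3 -m creep '{"grip":[1,1,0.3,0.3,0.3,0.3,0.3,0.3,0.3,0.3],"offset":[[1,0,0],[0,0,0],[0,0,0],[0,0,0],[0,0,0],[-5,0,0],[-15,0,0],[-25,0,0],[-25,0,0],[-20,0,0]],"turn":[0,0,0,0,0,0,0,0,0,0]}'
python3 - <<'E'
from h import *
st=env.read_state(); print(st['tcp_pos'])
snap('wrist','w14'); big('w14',106,150,406,300,2.6,'w14z')
E
```

```text
clock: 15.27
tcp_pos: [0.5792, 0.0949, 0.173]
tcp_rot: [[0.002, 0.995, 0.103], [0.0, 0.103, -0.995], [-1.0, 0.002, 0.0]]
force: [0.5, -0.1, 1.0]
gripper_width: 0.0334
[0.5792 0.0949 0.173 ]
```

View pics/w14.png

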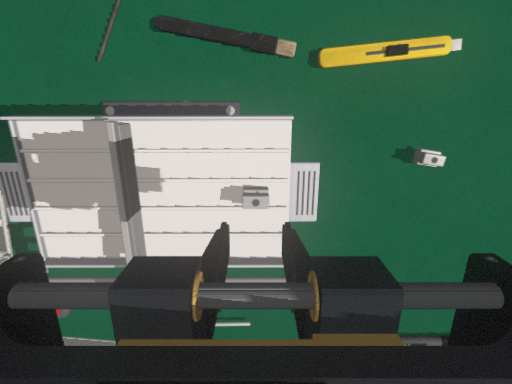

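```bash
python3 -c "
from h import *
big('w14',405,135,455,185,12,'w14a')"
```

```text
(no output)
```

View pics/w14a.png

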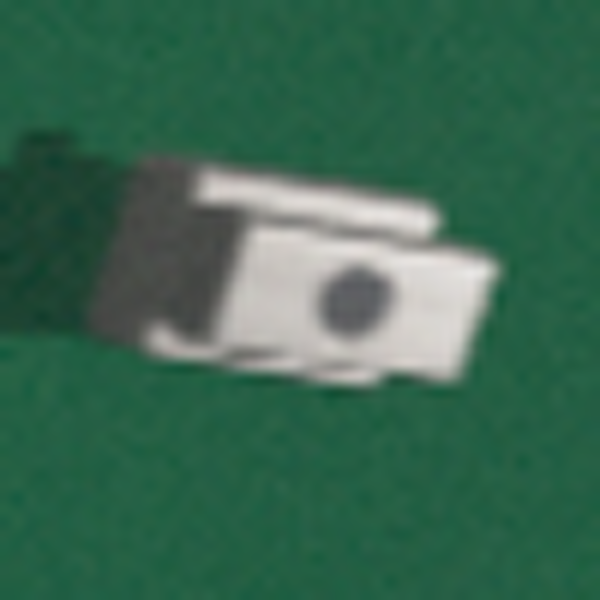

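```bash
python3 - <<'E'
from h import *
s=load('w14')
H,d=nut(s,405,135,12,(358,300),[(245,228),(497,265),(460,382),(218,345)])
togo([H[0],H[1],.1],d)
w9=load('w9')
H2,d2=nut(w9,60,50,10,(200,260),[(60,330),(225,95),(345,190),(185,430)])
x,r=tri([(s,405+358/12,135+300/12),(w9,80,76)]);print(x,r)
zd=d/np.linalg.norm(d)
E
```

```text
hole [ 0.6193 -0.1009  0.022 ] centre [ 0.6188 -0.1008  0.022 ] len 0.02361651089303973 wid 0.010968010262274223 dir [-0.0443 -0.999   0.    ]
tcp [0.5817 0.0951 0.1779] offset mm [ 78.1149  16.5548 198.8928]
turn 0.14721573423089845 or half 0.1472157342308984 j6 1.5389673604015268
hole [ 0.6199 -0.0993  0.022 ] centre [ 0.6196 -0.0993  0.022 ] len 0.023501608940795216 wid 0.010979094389082206 dir [-0.054  -0.9985 -0.    ]
[ 0.6194 -0.0999  0.0235] [np.float64(0.0002013288443119242), np.float64(0.00020132884431210932)]
```

```bash

python3 -m creep '{"grip":[0.1,0.1,0.1,0.1,0.1,0.1,0.1,0.1,0.1,0.1],"offset":[[0,2,22],[0,2,30],[0,3,30],[0,3,30],[15,3,30],[20,2,30],[20,2,20],[20,0,7],[0,0,0],[0,0,0]],"turn":[0,0,0,0,0,0,0,0.075,0.075,0]}'
python3 - <<'E'
from h import *
togo([.6194,-.1,.006],[-.05,-.9987])
s=snap('wrist','w15');big('w15',236,175,286,215,12,'w15a')
E
```

```text
clock: 16.15
tcp_pos: [0.6147, -0.1019, 0.0933]
tcp_rot: [[-0.004, 0.999, -0.05], [0.001, -0.05, -0.999], [-1.0, -0.004, -0.001]]
force: [0.0, 1.0, 1.0]
gripper_width: 0.0426
tcp [ 0.6147 -0.1019  0.0933] offset mm [87.2836  4.9573 -2.0278]
turn 0.00019427411430273303 or half 0.00019427411430283925 j6 1.3702029862253302
```

View pics/w15.png

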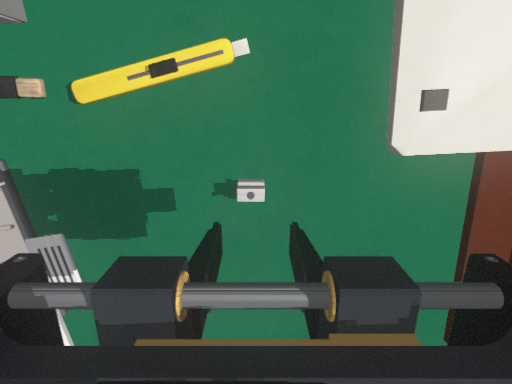

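View pics/w15a.png

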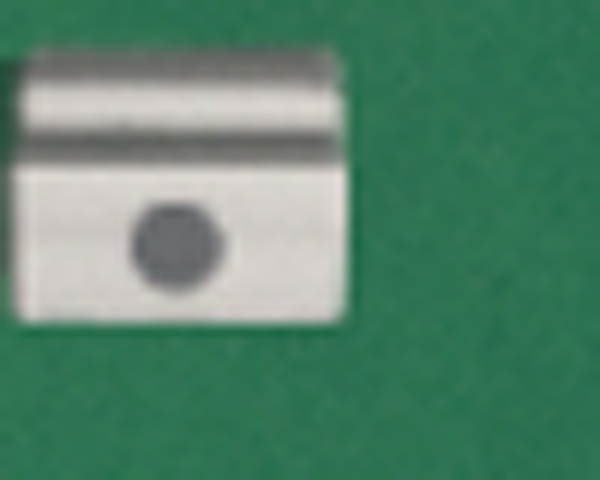

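```bash
python3 - <<'E'
from h import *
s=load('w15'); p=onz(s,250.7,195.6,.022); print(p); togo([p[0],p[1],.006])
E
```

```text
[ 0.6191 -0.0988  0.022 ]
tcp [ 0.6157 -0.1016  0.0948] offset mm [88.8286  3.4383 -2.9166]
```

```bash

python3 -m creep '{"grip":[0.1,0.1,0.1,0.1,0.1,0.1,0.1,0.1,0.1,0.1],"offset":[[0,3.5,-2],[20,0,0],[20,0,0],[20,0,0],[14,0,0],[0,0,0],[0,0,0],[0,0,0],[0,0,0],[0,0,0]],"turn":[0,0,0,0,0,0,0,0,0,0]}'
python3 - <<'E'
from h import *
togo([.6192,-.0993,.006],[-.05,-.9987])
s=snap('wrist','w16');big('w16',156,150,356,300,4,'w16z')
E
```

```text
clock: 17.03
tcp_pos: [0.6209, -0.0997, 0.0234]
tcp_rot: [[0.003, 0.999, -0.047], [-0.001, -0.047, -0.999], [-1.0, 0.003, 0.001]]
force: [0.6, -0.1, 0.1]
gripper_width: 0.0428
tcp [ 0.6209 -0.0997  0.0234] offset mm [17.3981 -1.7373 -0.3549]
turn 0.0030829392333228795 or half 0.0030829392333229233 j6 1.373115816774312
```

View pics/w16z.png

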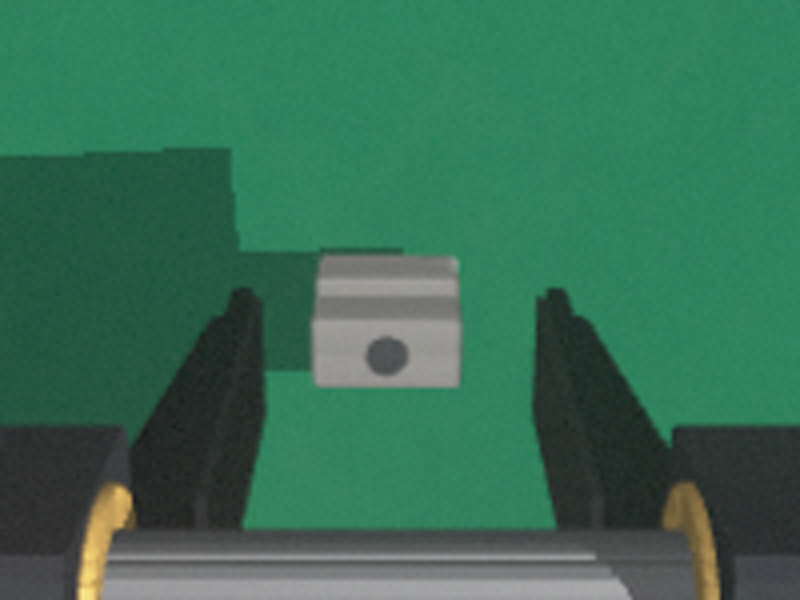

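```bash
python3 - <<'E'
from h import *
s=load('w16'); p=onz(s,253,239,.022); print(p); togo([p[0],p[1],.006])
E
python3 -m creep '{"grip":[0.1,0.1,0.1,0.1,0.1,0.1,0.1,0.1,0.1,0.1],"offset":[[0,-1.5,-1.5],[10,0,0],[7,0,0],[1,0,0],[0,0,0],[0,0,0],[0,0,0],[0,0,0],[0,0,0],[0,0,0]],"turn":[0,0,0,0,0,0,0,0,0,0]}'
python3 - <<'E'
from h import *
st=env.read_state(); print(st['tcp_pos'],st['force'])
E
python3 -m creep '{"grip":[1,1,1,1,1,1,1,1,1,1],"offset":[[0,0,0],[0,0,0],[0,0,0],[0,0,0],[0,0,0],[0,0,0],[0,0,0],[0,0,0],[0,0,0],[0,0,0]],"turn":[0,0,0,0,0,0,0,0,0,0]}'
python3 - <<'E'
from h import *
st=env.read_state(); print(st['tcp_pos'],st['force'])
s=snap('wrist','w17');big('w17',156,150,356,300,4,'w17z')
E
```

```text
[ 0.619  -0.0989  0.022 ]
tcp [ 0.6206 -0.0997  0.0231] offset mm [17.1177 -1.68   -0.7563]
clock: 17.92
tcp_pos: [0.6184, -0.098, 0.0039]
tcp_rot: [[0.0, 0.999, -0.047], [-0.0, -0.047, -0.999], [-1.0, 0.0, 0.0]]
force: [-0.0, -0.3, 0.2]
gripper_width: 0.0428
[ 0.6184 -0.098   0.0039] [-0.0271 -0.3252  0.2168]
clock: 18.75
tcp_pos: [0.6182, -0.0979, 0.0037]
tcp_rot: [[-0.0, 0.999, -0.047], [-0.0, -0.047, -0.999], [-1.0, -0.0, 0.0]]
force: [0.2, -0.5, 0.7]
gripper_width: 0.0237
[ 0.6182 -0.0979  0.0037] [ 0.1807 -0.4725  0.7256]
```

View pics/w17z.png

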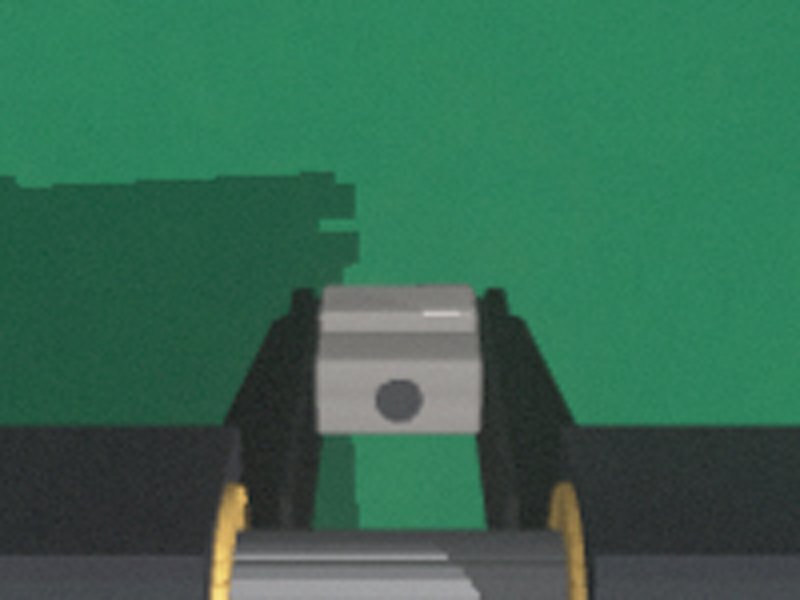

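```bash
python3 - <<'E'
from h import *
s=load('w17'); p=onz(s,256,250,.022); st=env.read_state(); R=np.array(st['tcp_rot']); print(R.T@(p-st['tcp_pos'])*1000)
togo(t2w(-.09,-.028,.09),tray()[0])
E
python3 -m creep '{"grip":[1,1,1,1,1,1,1,1,1,1],"offset":[[-3,0,0],[-10,0,0],[-20,0,0],[-30,0,0],[-35,0,0],[-35,0,0],[-15,0,0],[0,0,-10],[0,0,-25],[0,0,-30]],"turn":[0,0,0,0,0,-0.05,-0.105,0,0,0]}'
python3 - <<'E'
from h import *
togo(t2w(-.09,-.028,.085),tray()[0])
E
```

```text
[-18.3172   0.9424   1.0729]
tcp [ 0.6182 -0.098   0.0037] offset mm [-156.3131  -24.238  -194.4304]
turn 2.99016676488273 or half -0.1514258887070632 j6 1.375142596428904
clock: 19.63
tcp_pos: [0.6107, -0.0333, 0.1513]
tcp_rot: [[-0.0, 0.995, 0.103], [0.0, 0.103, -0.995], [-1.0, -0.0, -0.0]]
force: [0.4, 0.6, -0.7]
gripper_width: 0.0237
tcp [ 0.6107 -0.0333  0.1513] offset mm [  -3.6509    5.9481 -130.7591]
turn 3.140192820426712 or half -0.0013998331630808991 j6 1.3258372239764775
```

```bash

python3 -m creep '{"grip":[1,1,1,1,1,1,1,1,1,1],"offset":[[0,1,-25],[0,1,-25],[0,1,-25],[0,1,-25],[0,1,-20],[0,0,-10],[0,0,0],[0,0,0],[0,0,0],[0,0,0]],"turn":[0,0,0,0,0,0,0,0,0,0]}'
python3 - <<'E'
from h import *
togo(t2w(-.09,-.0271,.0065),tray()[0]); print(env.read_state()['gripper_width'])
E
```

```text
clock: 20.47
tcp_pos: [0.6022, 0.0954, 0.1515]
tcp_rot: [[-0.0, 0.994, 0.106], [-0.0, 0.106, -0.994], [-1.0, -0.0, 0.0]]
force: [0.7, -0.1, -0.1]
gripper_width: 0.024
tcp [0.6022 0.0954 0.1515] offset mm [74.9691  0.291  -1.9228]
turn -3.139724356942418 or half 0.0018682966473750895 j6 1.5340275003383306
0.023976654361188454
```

```bash

python3 -m creep '{"grip":[1,1,1,1,1,1,1,1,1,1],"offset":[[15,0,-1],[20,0,0],[20,0,0],[10,0,0],[5,0,0],[3,0,0],[1,0,0],[0,0,0],[0,0,0],[0,0,0]],"turn":[0,0,0,0,0,0,0,0,0,0]}'
python3 - <<'E'
from h import *
togo(t2w(-.09,-.0271,.0055),tray()[0]); print(env.read_state()['force'])
snap('wrist','w18'); big('w18',106,150,406,300,2.6,'w18z')
E
```

```text
clock: 21.3
tcp_pos: [0.6029, 0.0975, 0.0788]
tcp_rot: [[0.002, 0.994, 0.108], [0.0, 0.108, -0.994], [-1.0, 0.002, 0.0]]
force: [0.5, 1.1, -0.2]
gripper_width: 0.0237
tcp [0.6029 0.0975 0.0788] offset mm [ 3.3328 -0.5721  0.1741]
turn -3.137960752058386 or half 0.0036319015314072445 j6 1.5355051674713844
[ 0.464   1.0739 -0.23  ]
```

View pics/w18z.png

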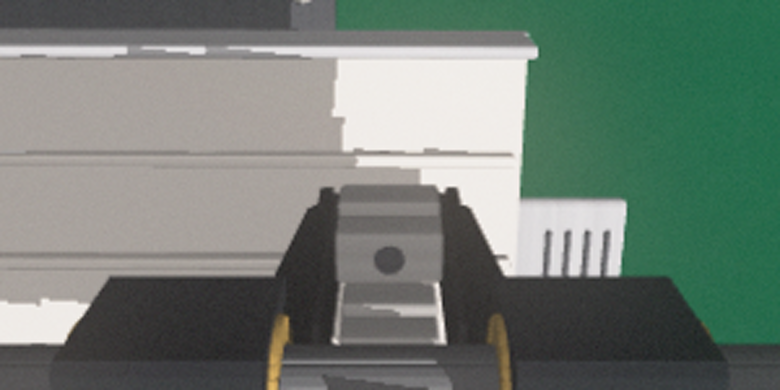

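```bash

python3 -m creep '{"grip":[1,1,1,0.4,0.3,0.3,0.3,0.3,0.3,0.3],"offset":[[2.5,0,0],[0,0,0],[0,0,0],[0,0,0],[0,0,0],[0,0,0],[-5,0,0],[-20,0,0],[-25,0,0],[-30,0,0]],"turn":[0,0,0,0,0,0,0,0,0,0]}'
python3 - <<'E'
from h import *
snap('wrist','w19')
snap('top','t19');togo([.42,-.21,.2])
E
```

```text
clock: 22.18
tcp_pos: [0.6008, 0.0974, 0.1545]
tcp_rot: [[-0.004, 0.994, 0.108], [-0.0, 0.108, -0.994], [-1.0, -0.004, -0.0]]
force: [0.7, 1.1, 0.0]
gripper_width: 0.033
tcp [0.6059 0.0978 0.1623] offset mm [ -40.0867 -217.5292  285.9921]
```

View pics/w19.png

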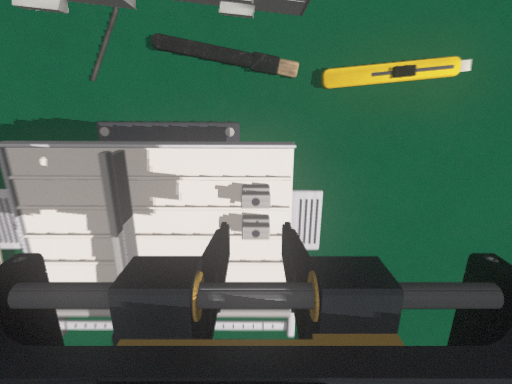

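View pics/t19.png

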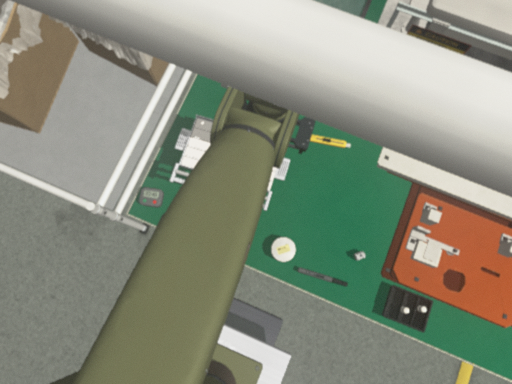

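```bash

python3 -m creep '{"grip":[0.1,0.1,0.1,0.1,0.1,0.1,0.1,0.1,0.1,0.1],"offset":[[-10,0,20],[0,-10,35],[0,-20,35],[0,-25,30],[0,-25,30],[0,-25,30],[0,-25,30],[0,-25,30],[0,-25,30],[0,-7,25]],"turn":[0,0,0,0,0,0,0,0,0,0]}'
python3 - <<'E'
from h import *
s=snap('wrist','w20');togo([.4548,-.2325,.1],[.6956,-.7184])
E
```

```text
clock: 23.12
tcp_pos: [0.4452, -0.2175, 0.1649]
tcp_rot: [[-0.001, 0.994, 0.106], [-0.0, 0.106, -0.994], [-1.0, -0.001, 0.0]]
force: [1.1, 0.2, -0.8]
gripper_width: 0.0431
tcp [ 0.4458 -0.221   0.1653] offset mm [65.3134  7.8221 12.1693]
turn -0.6656000429471133 or half -0.6656000429471133 j6 0.9016555668599752
```

View pics/w20.png

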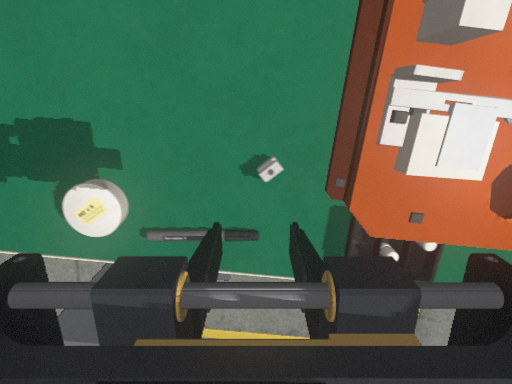

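```bash
python3 -c "
from h import *
big('s7',300,80,450,180,5,'s7o');big('w20',310,100,512,280,3.5,'w20o')"
```

```text
(no output)
```

View pics/s7o.png

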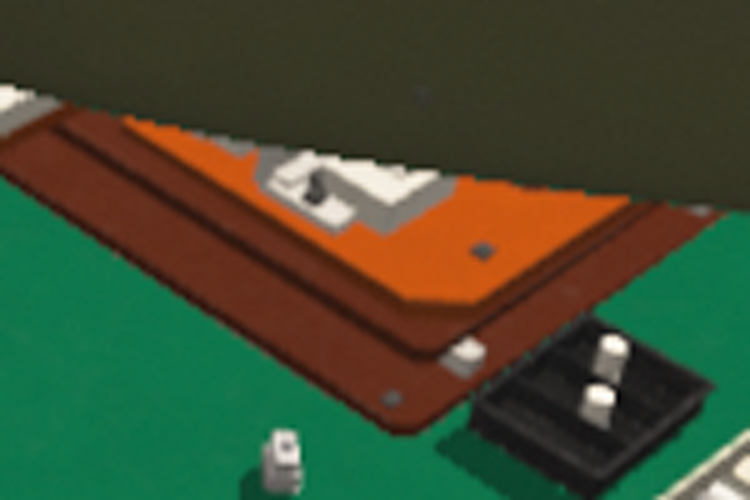

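View pics/w20o.png

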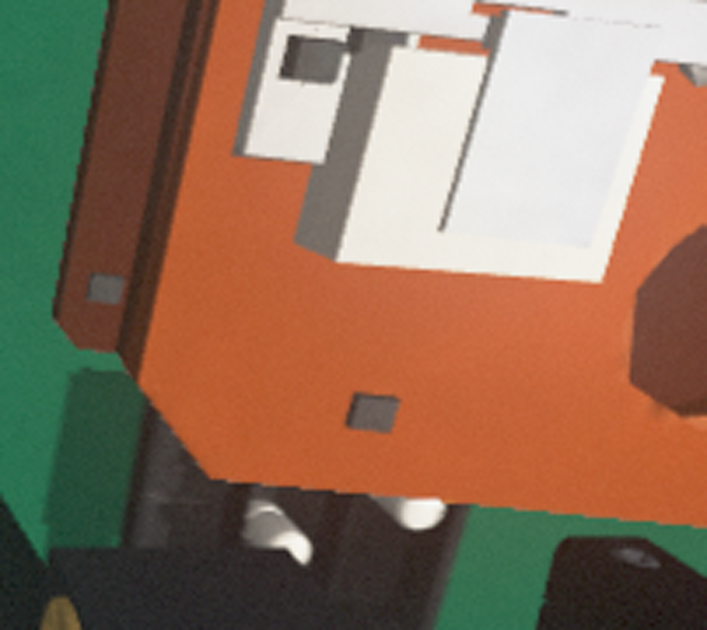

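```bash
python3 - <<'E'
from h import *
s=load('w20');S=load('s7')
def t(n,a,b):
    x,r=tri([(s,310+a[0]/3.5,100+a[1]/3.5),(S,300+b[0]/5,80+b[1]/5)]); print(n,x,r)
t('orange left cut',(137,380),(405,300)); t('orange right cut',(212,480),(475,303)); t('screw',(372,412),(485,250)); t('base screw',(105,288),(390,398)); t('white part',(165+155,155),(350,222))
t('orange left cut alt',(137,380),(410,345))
# body footprint corners
n=np.array([.4548,-.2325]);d=np.array([.6956,-.7184]);y=np.array([.7184,.6956])
for a in (90,-90):
  for b in (37,-37): print(n+d*a/1e3+y*b/1e3)
E
```

```text
orange left cut [ 0.4458 -0.3012  0.091 ] [np.float64(0.00041176519772700006), np.float64(0.0004117651977269518)]
orange right cut [ 0.4205 -0.3262  0.0914] [np.float64(0.00020009458952608973), np.float64(0.0002000945895259709)]
screw [ 0.4436 -0.3622  0.0931] [np.float64(0.0005217771810388813), np.float64(0.0005217771810387913)]
base screw [ 0.4493 -0.314   0.0133] [np.float64(0.00023738323390294093), np.float64(0.00023738323390287862)]
white part [ 0.5069 -0.3316  0.0909] [np.float64(0.0017559544044551333), np.float64(0.001755954404455081)]
orange left cut alt [ 0.4383 -0.3088  0.0629] [np.float64(0.003693080058860329), np.float64(0.003693080058860257)]
[ 0.544  -0.2714]
[ 0.4908 -0.3229]
[ 0.4188 -0.1421]
[ 0.3656 -0.1936]
```

```bash
python3 - <<'E'
from h import *
s=load('w20')
print('tin',onz(s,95,208,.025),'pen',onz(s,148,236,.007),onz(s,258,236,.007))
print('edge',onz(s,310+137/3.5,100+380/3.5,.091),onz(s,310+218/3.5,100,.091))
big('w20',250,150,290,190,12,'w20c')
E
```

```text
tin [ 0.3936 -0.0431  0.025 ] pen [ 0.3557 -0.0959  0.007 ] [ 0.3698 -0.2296  0.007 ]
edge [ 0.4455 -0.3016  0.091 ] [ 0.5377 -0.3014  0.091 ]
```

View pics/w20c.png

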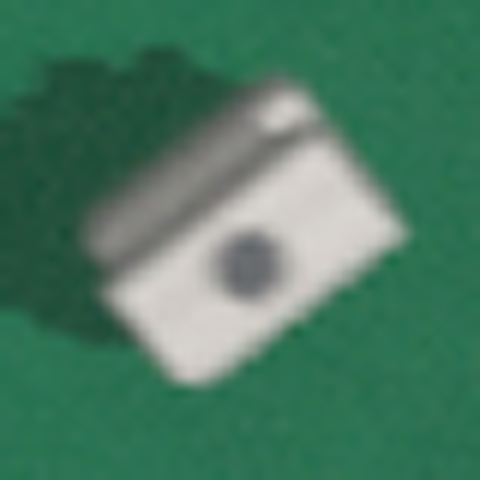

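```bash
python3 - <<'E'
from h import *
s=load('w20'); p=onz(s,270.8,171.9,.022); print(p); togo([p[0],p[1],.1],[.985,-.174])
E
```

```text
[ 0.4549 -0.2342  0.022 ]
tcp [ 0.4458 -0.221   0.1653] offset mm [65.3192  7.7682 13.8663]
turn -1.2922729362043612 or half -1.2922729362043612 j6 0.9016555668599752
```

```bash

python3 -m creep '{"grip":[-0.1,-0.1,-0.1,-0.1,-0.1,-0.1,-0.1,-0.1,-0.1,-0.1],"offset":[[0,8,13],[0,0,0],[0,0,0],[0,0,0],[0,0,0],[0,0,0],[0,0,0],[0,0,0],[0,0,0],[0,0,0]],"turn":[-0.125,-0.125,-0.125,-0.125,-0.125,-0.125,-0.125,-0.125,-0.125,-0.125]}'
python3 - <<'E'
from h import *
s=snap('wrist','w21');togo([.4549,-.2335,.006],[.985,-.174])
E
```

```text
clock: 24.0
tcp_pos: [0.4573, -0.2277, 0.1649]
tcp_rot: [[-0.0, 0.205, 0.979], [0.0, 0.979, -0.205], [-1.0, 0.0, -0.0]]
force: [0.7, 0.4, 0.0]
gripper_width: 0.0522
tcp [ 0.4572 -0.2277  0.1649] offset mm [158.9116  -6.1372  -1.076 ]
turn -0.028035758890357775 or half -0.028035758890357698 j6 -0.36429826456833103
```

View pics/w21.png

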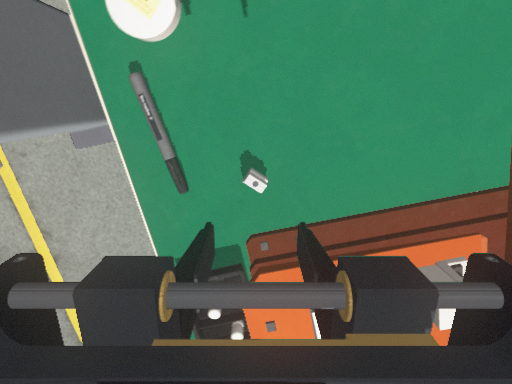

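```bash
python3 - <<'E'
from h import *
s=load('w21');x,r=tri([(s,256,184),(load('w20'),270.8,171.9)]);print(x,r,onz(s,256,184,.022)); togo([.4549,-.2335,.006])
E
python3 -m creep '{"grip":[-0.1,-0.1,-0.1,-0.1,-0.1,-0.1,-0.1,-0.1,-0.1,-0.1],"offset":[[0,-5,-1],[20,0,0],[25,0,0],[25,0,0],[25,0,0],[20,0,0],[10,0,0],[5,0,0],[0,0,0],[0,0,0]],"turn":[0,0,0,0,0,0,0,0,0,0]}'
python3 - <<'E'
from h import *
s=snap('wrist','w22');big('w22',156,150,356,300,4,'w22z');togo([.4549,-.2335,.006])
E
```

```text
[ 0.456  -0.2335  0.0239] [np.float64(0.0008064428323348302), np.float64(0.000806442832334873)] [ 0.4565 -0.2335  0.022 ]
tcp [ 0.4572 -0.2277  0.1649] offset mm [158.9116  -6.1372  -1.076 ]
clock: 24.88
tcp_pos: [0.4559, -0.2332, 0.0361]
tcp_rot: [[0.001, 0.212, 0.977], [-0.001, 0.977, -0.212], [-1.0, -0.001, 0.001]]
force: [1.0, 0.2, 0.4]
gripper_width: 0.0525
tcp [ 0.4563 -0.2334  0.0366] offset mm [30.6293 -0.3689 -1.3928]
```

View pics/w22z.png

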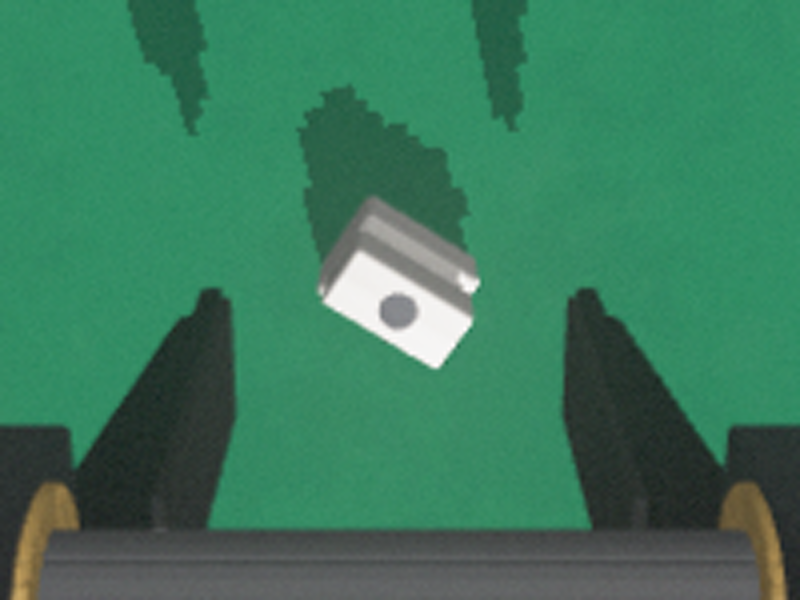

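```bash

python3 -m creep '{"grip":[-0.1,-0.1,-0.1,-0.1,-0.1,-0.1,-0.1,-0.1,-0.1,-0.1],"offset":[[10,0,0],[10,0,0],[8,0,0],[2,0,0],[0,0,0],[0,0,0],[0,0,0],[0,0,0],[0,0,0],[0,0,0]],"turn":[0,0,0,0,0,0,0,0,0,0]}'
python3 -m creep '{"grip":[1,1,1,1,1,1,1,1,1,1],"offset":[[0,0,0],[0,0,0],[0,0,0],[0,0,0],[0,0,0],[0,0,0],[0,0,0],[0,0,0],[0,0,0],[0,0,0]],"turn":[0,0,0,0,0,0,0,0,0,0]}'
python3 - <<'E'
from h import *
s=snap('wrist','w23');big('w23',156,150,356,300,4,'w23z')
E
```

```text
clock: 25.77
tcp_pos: [0.4555, -0.2328, 0.0055]
tcp_rot: [[0.001, 0.211, 0.977], [-0.0, 0.977, -0.211], [-1.0, -0.0, 0.001]]
force: [0.2, -0.1, -0.3]
gripper_width: 0.0522
clock: 26.6
tcp_pos: [0.4553, -0.2327, 0.0052]
tcp_rot: [[-0.0, 0.211, 0.977], [0.0, 0.977, -0.211], [-1.0, 0.0, -0.0]]
force: [0.2, -0.1, 0.9]
gripper_width: 0.0266
```

View pics/w23z.png

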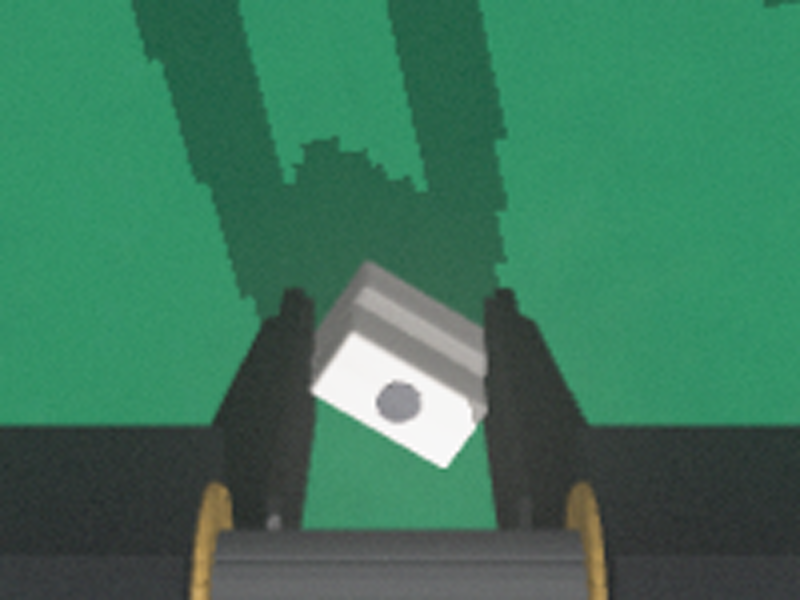

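```bash

python3 -m creep '{"grip":[1,1,1,1,1,1,1,1,1,0.1],"offset":[[0,5,0],[0,10,0],[0,12,0],[0,12,0],[0,12,0],[0,12,0],[0,10,0],[0,5,0],[0,0,0],[0,0,0]],"turn":[0,0,0,0,0,0,0,0,0,0]}'
python3 -m creep '{"grip":[-0.1,-0.1,-0.1,-0.1,-0.1,-0.1,-0.1,-0.1,-0.1,-0.1],"offset":[[0,0,0],[0,0,0],[-10,0,0],[-25,0,0],[-25,0,0],[-20,0,0],[0,0,0],[0,0,0],[0,0,0],[0,0,0]],"turn":[0,0,0,0,0.1,0.1,0.1,0.1,0.1,0.1]}'
python3 - <<'E'
from h import *
s=snap('wrist','w24');big('w24',216,160,296,240,9,'w24z')
E
```

```text
clock: 27.48
tcp_pos: [0.4718, -0.156, 0.0052]
tcp_rot: [[-0.0, 0.211, 0.978], [0.0, 0.978, -0.211], [-1.0, 0.0, -0.0]]
force: [0.2, -0.0, -0.0]
gripper_width: 0.0295
clock: 28.32
tcp_pos: [0.4719, -0.157, 0.0862]
tcp_rot: [[0.001, 0.73, 0.683], [-0.001, 0.683, -0.73], [-1.0, 0.0, 0.001]]
force: [-0.4, -0.7, 0.0]
gripper_width: 0.0521
```

View pics/w24.png

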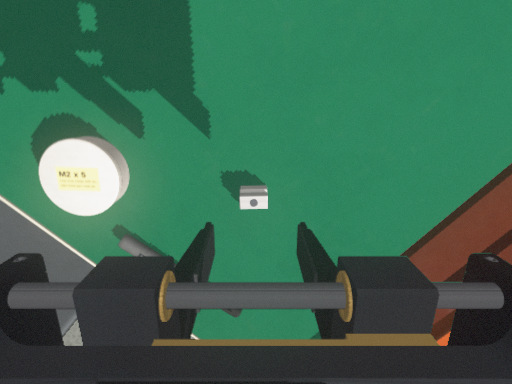

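View pics/w24z.png

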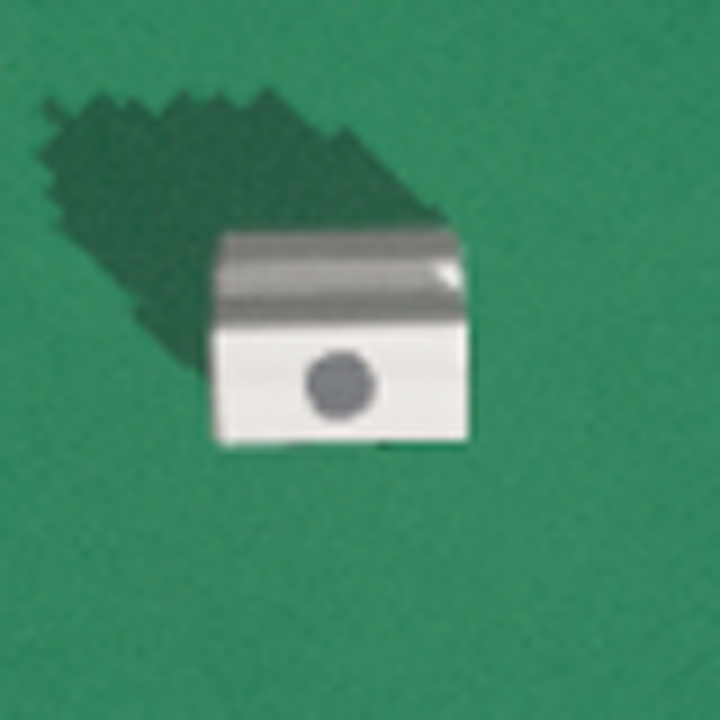

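```bash
python3 - <<'E'
from h import *
s=load('w24'); p=onz(s,253.8,202.8,.022); print(p); togo([p[0],p[1],.006])
E
```

```text
[ 0.4713 -0.1561  0.022 ]
tcp [ 0.4719 -0.1569  0.0861] offset mm [80.1124  0.0728 -1.1045]
```

```bash

python3 -m creep '{"grip":[0.1,0.1,0.1,0.1,0.1,0.1,0.1,0.1,0.1,0.1],"offset":[[10,0,-1],[20,0,0],[20,0,0],[15,0,0],[10,0,0],[5,0,0],[0,0,0],[0,0,0],[0,0,0],[0,0,0]],"turn":[0,0,0,0,0,0,0,0,0,0]}'
python3 -m creep '{"grip":[1,1,1,1,1,1,1,1,1,1],"offset":[[0,0,0],[0,0,0],[0,0,0],[0,0,0],[0,0,0],[0,0,0],[0,0,0],[0,0,0],[0,0,0],[0,0,0]],"turn":[0,0,0,0,0,0,0,0,0,0]}'
python3 - <<'E'
from h import *
s=snap('wrist','w25');big('w25',156,150,356,300,4,'w25z')
togo(t2w(-.09,.028,.085),tray()[0])
E
```

```text
clock: 29.2
tcp_pos: [0.472, -0.1561, 0.0063]
tcp_rot: [[0.002, 0.726, 0.688], [-0.001, 0.688, -0.726], [-1.0, 0.001, 0.002]]
force: [0.5, 0.0, 0.1]
gripper_width: 0.0425
clock: 30.03
tcp_pos: [0.4713, -0.1558, 0.0054]
tcp_rot: [[0.0, 0.726, 0.687], [-0.0, 0.687, -0.726], [-1.0, 0.0, 0.0]]
force: [-1.0, 0.0, 4.0]
gripper_width: 0.0236
tcp [ 0.4713 -0.1558  0.0055] offset mm [-149.5577  225.4444 -127.2214]
turn -2.4879627968342186 or half 0.6536298567555745 j6 0.3854604114663298
```

View pics/w25z.png

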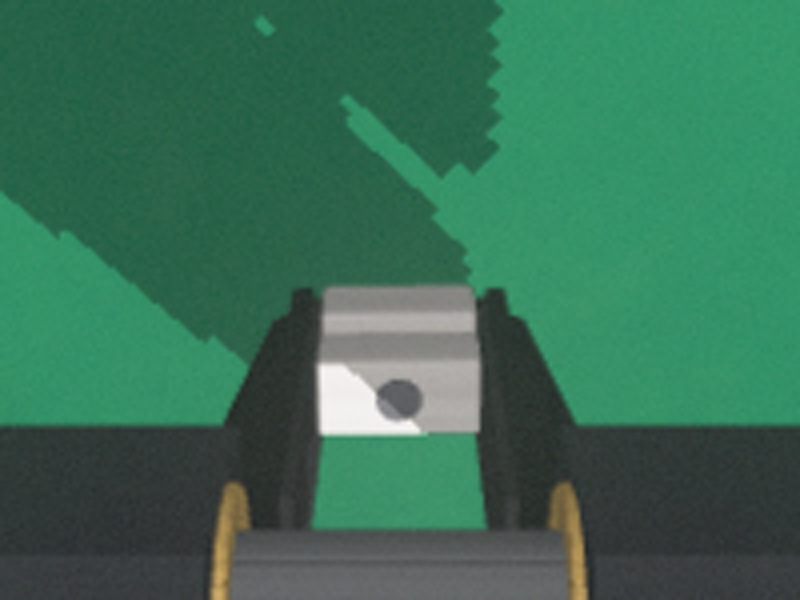

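```bash

python3 -m creep '{"grip":[1,1,1,1,1,1,1,1,1,1],"offset":[[-3,0,0],[-10,0,0],[-20,0,0],[-35,0,0],[-40,0,0],[-35,0,0],[-7,0,0],[0,0,0],[0,0,0],[0,0,0]],"turn":[0,0,0,0.109,0.109,0.109,0.109,0.109,0.109,0]}'
python3 - <<'E'
from h import *
togo(t2w(-.09,.0285,.085),tray()[0])
s=snap('wrist','w26')
print(env.read_state()['gripper_width'])
E
```

```text
clock: 30.92
tcp_pos: [0.4711, -0.1557, 0.156]
tcp_rot: [[0.001, 0.995, 0.102], [-0.0, 0.102, -0.995], [-1.0, 0.001, 0.001]]
force: [-0.5, 0.1, -0.4]
gripper_width: 0.0242
tcp [ 0.4711 -0.1557  0.156 ] offset mm [   0.959   100.7485 -238.2285]
turn 3.139429667531246 or half -0.002162986058547034 j6 1.0412699174511348
0.023640611125396473
```

View pics/w26.png

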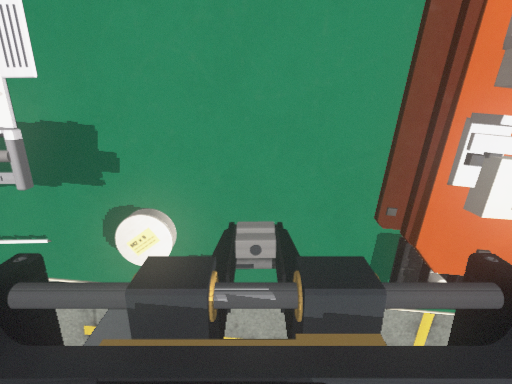

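```bash

python3 -m creep '{"grip":[1,1,1,1,1,1,1,1,1,1],"offset":[[0,8,-20],[0,14,-30],[0,14,-30],[0,14,-30],[0,14,-30],[0,14,-30],[0,12,-30],[0,8,-25],[0,2,-11],[0,0,0]],"turn":[0,0,0,0,0,0,0,0,0,0]}'
python3 - <<'E'
from h import *
togo(t2w(-.09,.0285,.007),tray()[0])
print(env.read_state()['gripper_width'])
E
```

```text
clock: 31.8
tcp_pos: [0.5458, 0.0913, 0.1547]
tcp_rot: [[-0.001, 0.994, 0.109], [0.0, 0.109, -0.994], [-1.0, -0.001, -0.0]]
force: [-0.6, -0.2, -0.0]
gripper_width: 0.0235
tcp [0.5458 0.0913 0.1547] offset mm [77.7354  1.362  -0.1057]
turn -3.1368367630602436 or half 0.0047558905295495 j6 1.530312999353473
0.023492004838667473
```

```bash

python3 -m creep '{"grip":[1,1,1,1,1,1,1,1,1,1],"offset":[[10,1,0],[20,0,0],[20,0,0],[15,0,0],[8,0,0],[3,0,0],[1,0,0],[0,0,0],[0,0,0],[0,0,0]],"turn":[0.005,0,0,0,0,0,0,0,0,0]}'
python3 - <<'E'
from h import *
togo(t2w(-.09,.0285,.007),tray()[0]); print(env.read_state()['force'])
snap('wrist','w27'); big('w27',106,150,406,300,2.6,'w27z')
E
```

```text
clock: 32.63
tcp_pos: [0.5478, 0.0894, 0.0793]
tcp_rot: [[0.002, 0.995, 0.099], [0.0, 0.099, -0.995], [-1.0, 0.002, 0.0]]
force: [-0.8, -0.3, -0.9]
gripper_width: 0.0236
tcp [0.5478 0.0894 0.0793] offset mm [ 2.3328 -0.6243 -2.1818]
turn 3.1361050412753335 or half -0.005487612314459156 j6 1.5371669857036787
[-0.8482 -0.2683 -0.9299]
```

View pics/w27z.png

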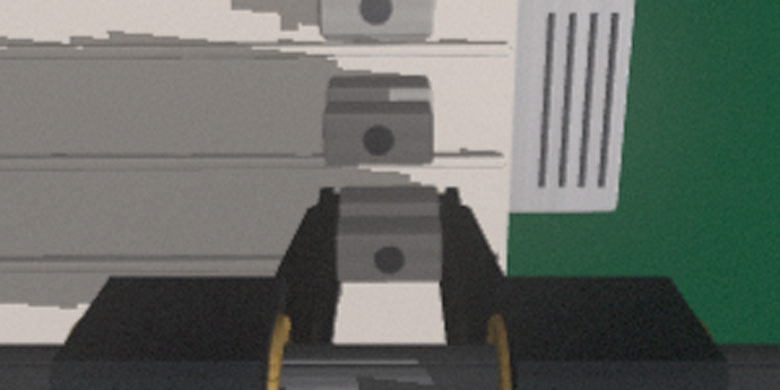

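```bash

python3 -m creep '{"grip":[1,1,1,0.4,0.3,0.3,0.3,0.3,0.3,0.3],"offset":[[2.5,0,0],[0,0,0],[0,0,0],[0,0,0],[0,0,0],[0,0,0],[-5,0,0],[-20,0,0],[-25,0,0],[-30,0,0]],"turn":[0,0,0,0,0,0,0,0,0,0]}'
python3 - <<'E'
from h import *
snap('wrist','w28')
togo(t2w(.145,0,.1),tray()[1])
E
```

```text
clock: 33.52
tcp_pos: [0.5458, 0.0894, 0.1551]
tcp_rot: [[-0.004, 0.995, 0.099], [-0.0, 0.099, -0.995], [-1.0, -0.004, -0.0]]
force: [-0.3, 1.4, -0.7]
gripper_width: 0.0332
tcp [0.5504 0.0898 0.1637] offset mm [  -6.0864   24.1528 -237.2171]
turn 1.5655176101920112 or half 1.5655176101920114 j6 1.5372651085801186
```

View pics/w28.png

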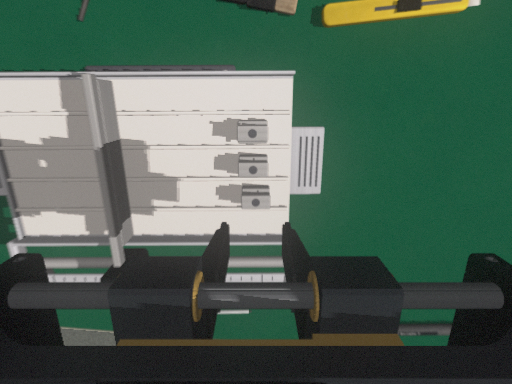

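```bash

python3 -m creep '{"grip":[1,1,1,1,1,1,1,1,1,1],"offset":[[-5,0,-10],[0,4,-25],[0,4,-28],[0,4,-30],[0,4,-30],[0,4,-30],[0,4,-30],[0,0,-30],[0,0,-20],[0,0,-6]],"turn":[-0.005,0,0,0,0,0,0,0,0,0]}'
python3 - <<'E'
from h import *
snap('wrist','w29');snap('scene','s29')
togo(t2w(.147,0,.01),tray()[0])
E
```

```text
clock: 34.4
tcp_pos: [0.5447, 0.3328, 0.1596]
tcp_rot: [[-0.002, 0.994, 0.107], [0.0, 0.107, -0.994], [-1.0, -0.002, -0.0]]
force: [-0.5, -0.4, -0.1]
gripper_width: 0.0003
tcp [0.5453 0.3307 0.1597] offset mm [79.718   5.4691  0.9601]
turn -3.1396536819815317 or half 0.0019389716082613973 j6 1.9257501131141743
```

View pics/w29.png

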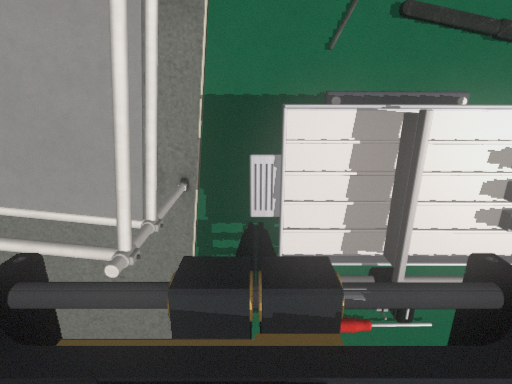

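View pics/s29.png

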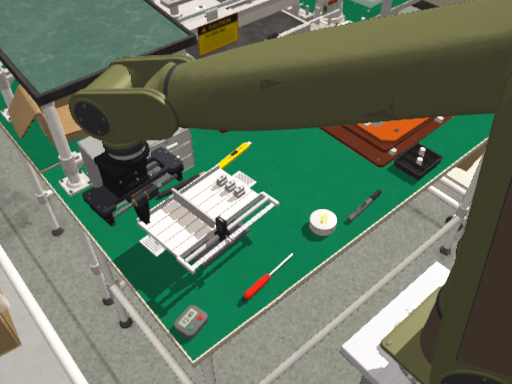

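```bash
python3 - <<'E'
from h import *
print(tri([(load('w29'),118,263),(load('w2'),102,207)]))
print(tri([(load('w29'),187,185),(load('w2'),158,172)]))
E
```

```text
(array([ 0.2868,  0.5818, -0.19  ]), [np.float64(0.0016948407309484396), np.float64(0.0016948407309483804)])
(array([ 0.3514,  0.515 , -0.4319]), [np.float64(0.03766502430980107), np.float64(0.03766502430980103)])
```

```bash

python3 -m creep '{"grip":[1,1,1,1,1,1,1,1,1,1],"offset":[[10,5.5,0],[20,0,0],[20,0,0],[15,0,0],[10,0,0],[5,0,0],[2,0,0],[0,0,0],[0,0,0],[0,0,0]],"turn":[0,0,0,0,0,0,0,0,0,0]}'
python3 - <<'E'
from h import *
togo(t2w(.147,0,0),tray()[0]);print(env.read_state()['force'])
snap('scene','s30');big('s30',90,140,270,275,4.4,'s30z')
E
```

```text
clock: 35.33
tcp_pos: [0.5525, 0.3307, 0.08]
tcp_rot: [[0.002, 0.995, 0.104], [0.001, 0.104, -0.995], [-1.0, 0.002, -0.001]]
force: [-0.6, 0.1, 0.4]
gripper_width: 0.0008
tcp [0.5525 0.3307 0.08  ] offset mm [10.0334 -1.8715  0.2811]
turn 3.1412496805204264 or half -0.00034297306936714733 j6 1.922921152485062
[-0.6462  0.0736  0.37  ]
```

View pics/s30z.png

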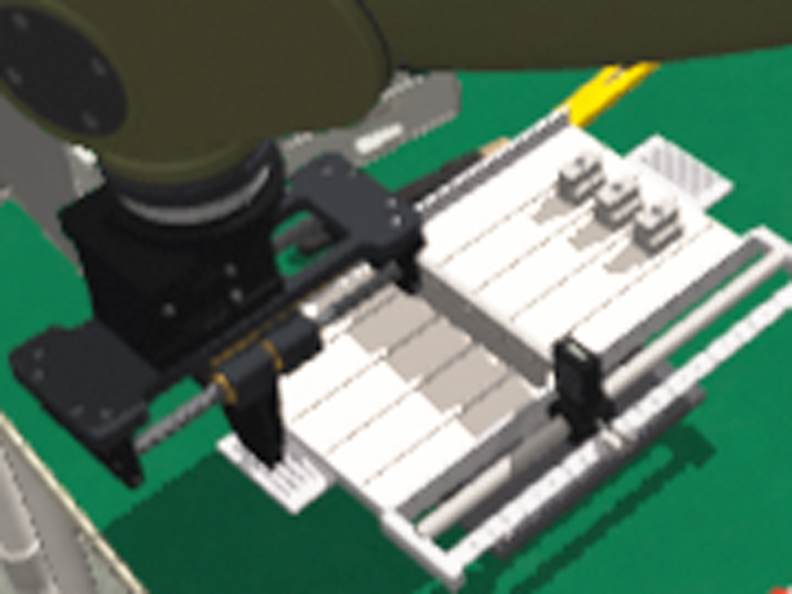

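```bash

python3 -m creep '{"grip":[1,1,1,1,1,1,1,1,1,1],"offset":[[4,0,0],[3,0,0],[2,0,0],[2,0,0],[1.5,0,0],[1.5,0,0],[1.5,0,0],[1.5,0,0],[1.5,0,0],[1.5,0,0]],"turn":[0,0,0,0,0,0,0,0,0,0]}'
python3 -m creep '{"grip":[1,1,1,1,1,1,1,1,1,1],"offset":[[0.5,0,0],[0.5,0,0],[0,0,0],[0,0,0],[0,0,0],[0,0,0],[0,0,0],[0,0,0],[0,0,0],[0,0,0]],"turn":[0,0,0,0,0,0,0,0,0,0]}'
python3 - <<'E'
from h import *
snap('scene','s31');big('s31',90,140,270,275,4.4,'s31z')
E
```

```text
clock: 36.22
tcp_pos: [0.5519, 0.3304, 0.0588]
tcp_rot: [[0.001, 0.995, 0.104], [0.0, 0.104, -0.995], [-1.0, 0.001, -0.0]]
force: [-0.0, 0.1, 2.6]
gripper_width: 0.0004
clock: 37.05
tcp_pos: [0.5517, 0.3302, 0.0576]
tcp_rot: [[-0.0, 0.995, 0.104], [-0.0, 0.104, -0.995], [-1.0, -0.0, 0.0]]
force: [0.2, 0.8, 2.0]
gripper_width: 0.0005
```

View pics/s31z.png

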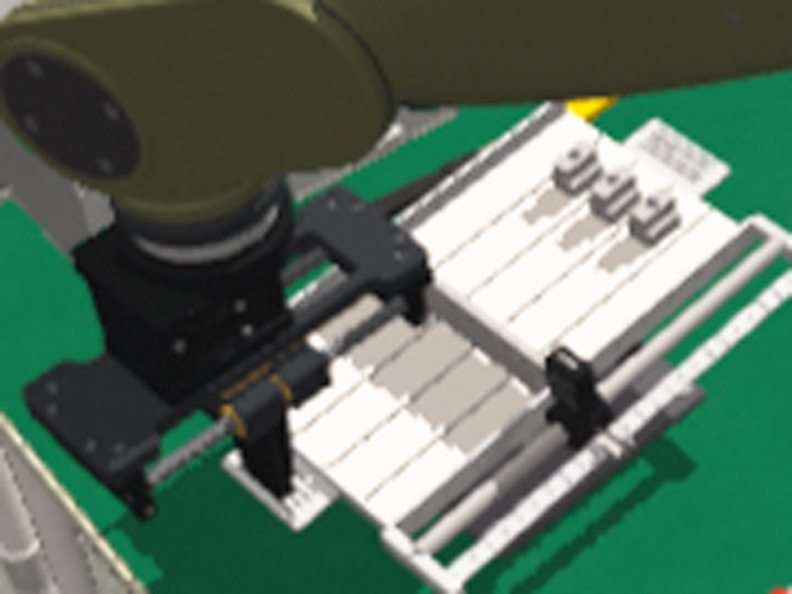

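```bash

python3 -m creep '{"grip":[1,1,1,1,1,1,1,1,1,1],"offset":[[0.4,0,0],[0.4,0,0],[0.3,0,0],[0.3,0,0],[0.3,0,0],[0.3,0,0],[0.3,0,0],[0.3,0,0],[0.2,0,0],[0.2,0,0]],"turn":[0,0,0,0,0,0,0,0,0,0]}' | grep -E "tcp_pos|force"
python3 -m creep '{"grip":[1,1,1,1,1,1,1,1,1,1],"offset":[[0.2,0,0],[0.2,0,0],[0.2,0,0],[0.2,0,0],[0.2,0,0],[0.2,0,0],[0.2,0,0],[0.2,0,0],[0.2,0,0],[0.2,0,0]],"turn":[0,0,0,0,0,0,0,0,0,0]}' | grep -E "tcp_pos|force"
python3 -m creep '{"grip":[1,1,1,1,1,1,1,1,1,1],"offset":[[0.2,0,0],[0.2,0,0],[0.2,0,0],[0.2,0,0],[0.2,0,0],[0.2,0,0],[0.2,0,0],[0.2,0,0],[0.2,0,0],[0.2,0,0]],"turn":[0,0,0,0,0,0,0,0,0,0]}' | grep -E "tcp_pos|force"
python3 -m creep '{"grip":[1,1,1,1,1,1,1,1,1,1],"offset":[[0.2,0,0],[0.2,0,0],[0.2,0,0],[0.2,0,0],[0.2,0,0],[0.2,0,0],[0.2,0,0],[0.2,0,0],[0.2,0,0],[0.2,0,0]],"turn":[0,0,0,0,0,0,0,0,0,0]}' | grep -E "tcp_pos|force"
python3 -m creep '{"grip":[1,1,1,1,1,1,1,1,1,1],"offset":[[0.2,0,0],[0.2,0,0],[0.2,0,0],[0.2,0,0],[0.2,0,0],[0.2,0,0],[0.2,0,0],[0.2,0,0],[0.2,0,0],[0.2,0,0]],"turn":[0,0,0,0,0,0,0,0,0,0]}' | grep -E "tcp_pos|force"
python3 - <<'E'
from h import *
snap('scene','s32');big('s32',90,140,270,275,4.4,'s32z')
E
```

```text
tcp_pos: [0.5517, 0.3303, 0.0546]
force: [-0.7, 0.0, 2.3]
tcp_pos: [0.5517, 0.3303, 0.0526]
force: [-0.5, -0.1, 2.7]
tcp_pos: [0.5517, 0.3303, 0.0507]
force: [-0.8, 0.1, 2.6]
tcp_pos: [0.5517, 0.3302, 0.0486]
force: [-0.3, 0.6, 3.1]
tcp_pos: [0.5517, 0.3302, 0.0466]
force: [-0.7, -0.4, 3.1]
```

View pics/s32z.png

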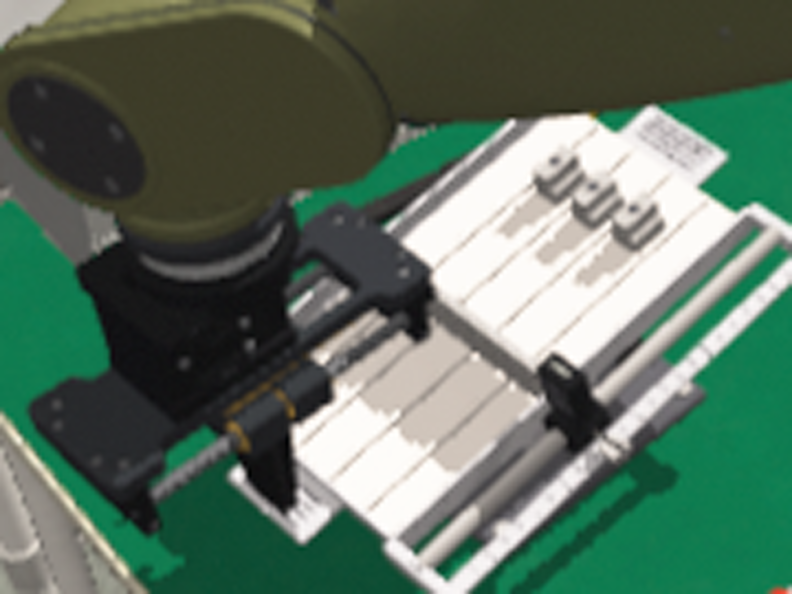

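```bash

python3 -m creep '{"grip":[1,1,1,1,1,1,1,1,1,1],"offset":[[0,0,0],[0,0,0],[0,0,0],[0,0,0],[0,0,0],[0,0,0],[0,0,0],[0,0,0],[0,0,0],[0,0,0]],"turn":[0,0,0,0,0,0,0,0,0,0]}' | grep -E "tcp_pos|force"
python3 - <<'E'
from h import *
snap('scene','s33');big('s33',90,140,270,275,4.4,'s33z')
E
```

```text
tcp_pos: [0.5517, 0.3303, 0.0466]
force: [0.2, 0.7, 1.5]
```

View pics/s33z.png

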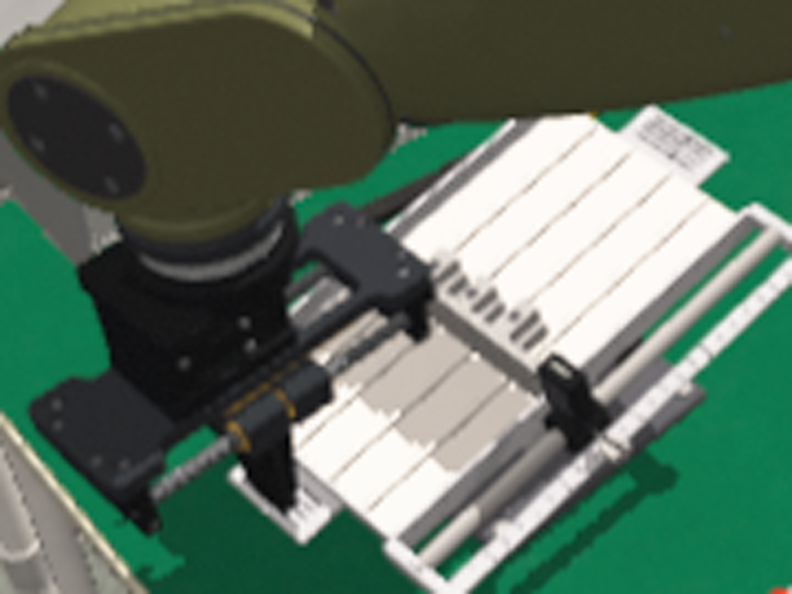

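```bash

python3 -m creep '{"grip":[1,1,1,1,1,1,1,1,1,1],"offset":[[1,0,0],[1,0,0],[1.5,0,0],[1.5,0,0],[1.5,0,0],[1.5,0,0],[1.5,0,0],[1.5,0,0],[1.5,0,0],[1.5,0,0]],"turn":[0,0,0,0,0,0,0,0,0,0]}' | grep -E "tcp_pos|force"
python3 -m creep '{"grip":[1,1,1,1,1,1,1,1,1,1],"offset":[[1,0,0],[1,0,0],[1,0,0],[1,0,0],[1,0,0],[1,0,0],[0.5,0,0],[0.5,0,0],[0,0,0],[0,0,0]],"turn":[0,0,0,0,0,0,0,0,0,0]}' | grep -E "tcp_pos|force"
python3 -m creep '{"grip":[1,1,1,1,1,1,1,1,1,1],"offset":[[0.5,0,0],[0.5,0,0],[0.5,0,0],[0.5,0,0],[0.5,0,0],[0.5,0,0],[0,0,0],[0,0,0],[0,0,0],[0,0,0]],"turn":[0,0,0,0,0,0,0,0,0,0]}' | grep -E "tcp_pos|force"
```

```text
tcp_pos: [0.5516, 0.3302, 0.0324]
force: [0.2, -0.7, 1.5]
tcp_pos: [0.5517, 0.3302, 0.0255]
force: [0.3, 1.1, 2.2]
tcp_pos: [0.5516, 0.3302, 0.0225]
force: [-0.1, 0.6, 1.6]
```

```bash

python3 -m creep '{"grip":[1,1,1,1,1,1,1,1,1,1],"offset":[[0.5,0,0],[0.5,0,0],[0.5,0,0],[0.3,0,0],[0.3,0,0],[0,0,0],[0,0,0],[0,0,0],[0,0,0],[0,0,0]],"turn":[0,0,0,0,0,0,0,0,0,0]}' | grep -E "tcp_pos|force"
python3 - <<'E'
from h import *
snap('scene','s34');big('s34',90,140,270,275,4.4,'s34z'); snap('wrist','w34')
E
```

```text
tcp_pos: [0.5517, 0.3302, 0.0205]
force: [0.1, 0.0, 1.5]
```

View pics/s34z.png

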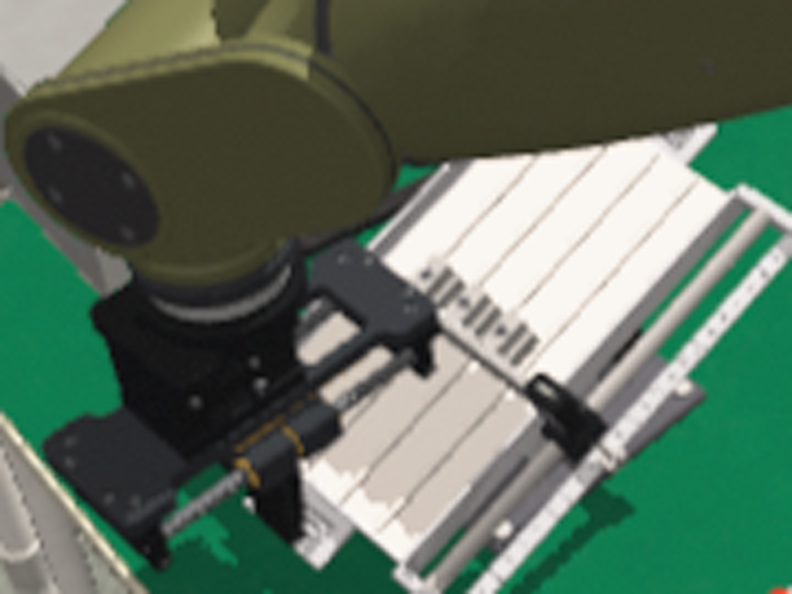

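View pics/w34.png

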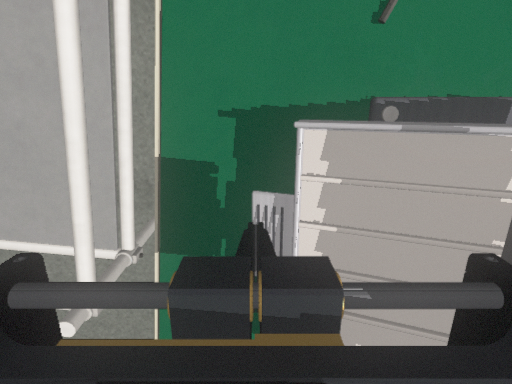

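```bash

python3 -m creep '{"grip":[1,1,1,1,1,1,1,1,1,1],"offset":[[0.4,0,0],[0.4,0,0],[0.4,0,0],[0.4,0,0],[0.4,0,0],[0,0,0],[0,0,0],[0,0,0],[0,0,0],[0,0,0]],"turn":[0,0,0,0,0,0,0,0,0,0]}' | grep -E "tcp_pos|force"
python3 -m creep '{"grip":[1,1,1,1,1,1,1,1,1,1],"offset":[[0.4,0,0],[0.4,0,0],[0.4,0,0],[0.4,0,0],[0.4,0,0],[0,0,0],[0,0,0],[0,0,0],[0,0,0],[0,0,0]],"turn":[0,0,0,0,0,0,0,0,0,0]}' | grep -E "tcp_pos|force"
```

```text
tcp_pos: [0.5521, 0.3307, 0.0193]
force: [-0.5, 1.4, 5.4]
tcp_pos: [0.553, 0.3316, 0.0189]
force: [-1.5, 2.2, 9.4]
```

```bash

python3 -m creep '{"grip":[1,1,1,1,1,1,1,1,1,1],"offset":[[-2,0,0],[-5,0,0],[-10,0,0],[-20,0,0],[-25,0,0],[-30,0,0],[-30,0,0],[-30,0,0],[0,0,0],[0,0,0]],"turn":[0,0,0,0,0,0,0,0,0,0]}' | grep -E "tcp_pos|force"
python3 - <<'E'
from h import *
snap('wrist','w35');snap('scene','s35');big('s35',90,140,270,275,4.4,'s35z')
togo(t2w(-.15,0,.13),tray()[0])
E
```

```text
tcp_pos: [0.5529, 0.3307, 0.1717]
force: [0.4, -0.5, -0.7]
tcp [0.5509 0.3297 0.1675] offset mm [-32.2854  -0.0887 296.5318]
turn 3.141082677072903 or half -0.0005099765168896653 j6 1.9229566976689072
```

View pics/w35.png

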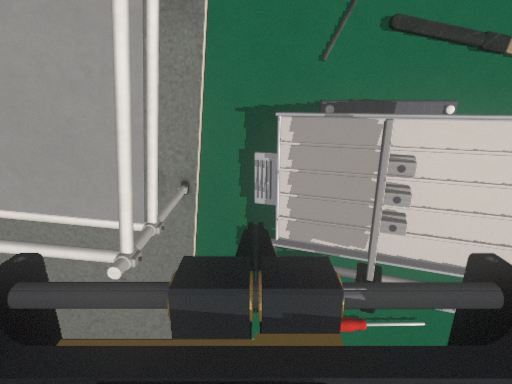

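View pics/s35z.png

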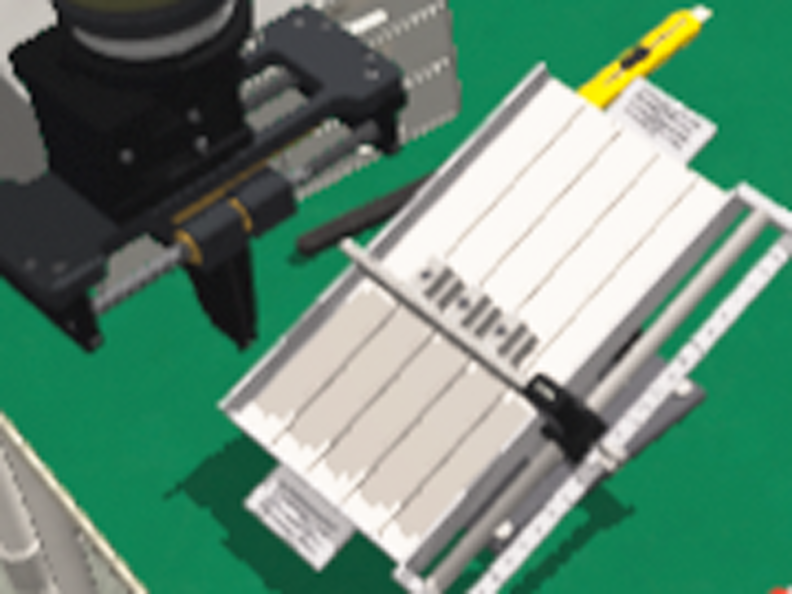

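```bash

python3 -m creep '{"grip":[1,1,1,1,1,1,1,1,1,1],"offset":[[-30,0,0],[-20,0,10],[0,0,30],[0,0,35],[0,0,38],[0,0,38],[0,0,38],[0,0,38],[0,0,38],[0,0,23]],"turn":[0,0,0,0,0,0,0,0,0,0]}' | grep -E "tcp_pos|force"
python3 - <<'E'
from h import *
snap('wrist','w36')
togo(t2w(-.142,0,.05),tray()[0])
E
```

```text
tcp_pos: [0.5802, 0.0405, 0.2159]
force: [0.5, 0.2, -1.0]
tcp [0.5807 0.0379 0.2158] offset mm [95.8097  1.0417 -5.1065]
turn 3.136554898195485 or half -0.005037755394308618 j6 1.4468556334220228
```

View pics/w36.png

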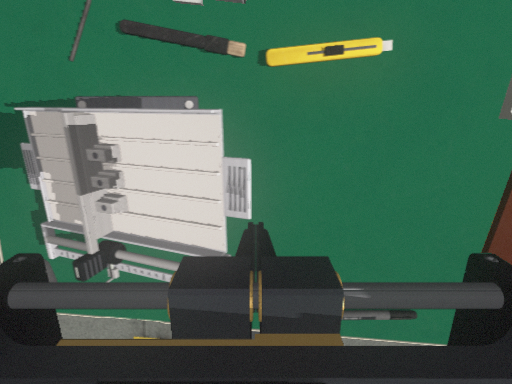

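```bash
python3 - <<'E'
from h import *
s=load('w36')
for u in (224,250): print(w2t(onz(s,u,187,.115))*1000)
E
python3 -m creep '{"grip":[1,1,1,1,1,1,1,1,1,1],"offset":[[0,1,-5],[20,0,0],[20,0,0],[20,0,0],[15,0,0],[8,0,0],[3,0,0],[0,0,0],[0,0,0],[0,0,0]],"turn":[-0.005,0,0,0,0,0,0,0,0,0]}' | grep -E "tcp_pos|force"
python3 - <<'E'
from h import *
snap('wrist','w37');snap('scene','s37');big('s37',90,140,270,275,4.4,'s37z')
togo(t2w(-.142,0,.05),tray()[0])
E
```

```text
[-114.9605   -2.2608   45.    ]
[-139.8723   -2.1826   45.    ]
tcp_pos: [0.5828, 0.0492, 0.1339]
force: [0.4, 0.5, 0.5]
tcp [0.5828 0.049  0.1339] offset mm [13.8966 -2.7278  5.9585]
turn -3.1369226985747263 or half 0.00466995501506684 j6 1.4539500957848506
```

View pics/w37.png

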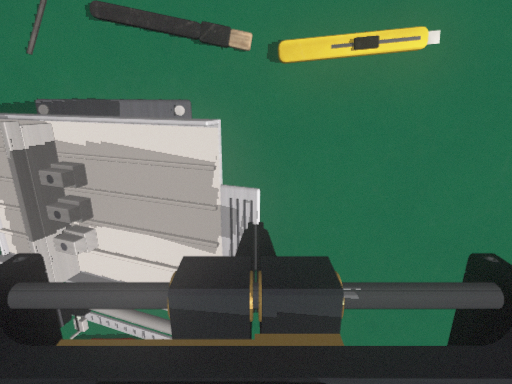

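View pics/s37z.png

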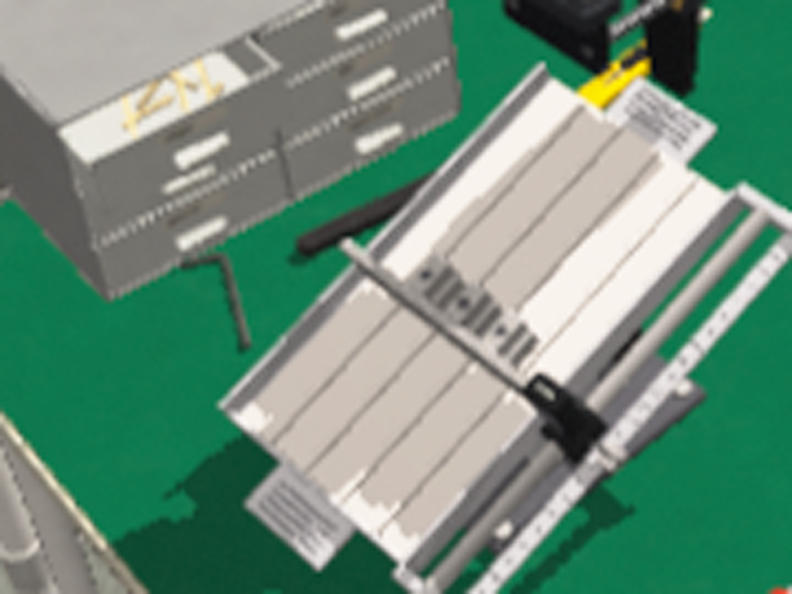

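```bash

python3 -m creep '{"grip":[1,1,1,1,1,1,1,1,1,1],"offset":[[0,-2,5],[5,0,0],[4,0,0],[2,0,0],[2,0,0],[2,0,0],[1.5,0,0],[1.5,0,0],[1.5,0,0],[1.5,0,0]],"turn":[0,0,0,0,0,0,0,0,0,0]}' | grep -E "tcp_pos|force"
python3 -m creep '{"grip":[1,1,1,1,1,1,1,1,1,1],"offset":[[1,0,0],[1,0,0],[1,0,0],[1,0,0],[1,0,0],[1,0,0],[1,0,0],[1,0,0],[1,0,0],[1,0,0]],"turn":[0,0,0,0,0,0,0,0,0,0]}' | grep -E "tcp_pos|force"
python3 -m creep '{"grip":[1,1,1,1,1,1,1,1,1,1],"offset":[[1,0,0],[1,0,0],[1,0,0],[1,0,0],[1,0,0],[1,0,0],[1,0,0],[1,0,0],[1,0,0],[1,0,0]],"turn":[0,0,0,0,0,0,0,0,0,0]}' | grep -E "tcp_pos|force"
python3 - <<'E'
from h import *
snap('scene','s38');big('s38',90,140,270,275,4.4,'s38z')
togo(t2w(-.141,0,0),tray()[0])
E
```

```text
tcp_pos: [0.5809, 0.0434, 0.1118]
force: [0.6, -2.5, 4.2]
tcp_pos: [0.5804, 0.0438, 0.1014]
force: [0.8, -0.3, 3.6]
tcp_pos: [0.5806, 0.0437, 0.0915]
force: [1.5, -0.5, 2.9]
tcp [0.5805 0.0437 0.0912] offset mm [21.2331  0.1861 -0.063 ]
turn -3.1370530420083527 or half 0.00453961158144045 j6 1.4449293657958784
```

View pics/s38z.png

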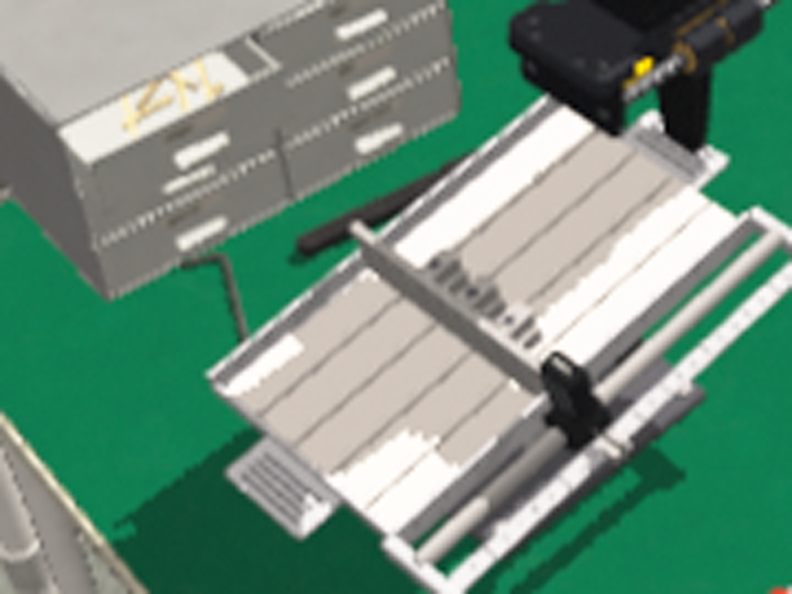

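Working well; nuts remain at the blade. Continue to level.

```bash

python3 -m creep '{"grip":[1,1,1,1,1,1,1,1,1,1],"offset":[[1,0,0],[1,0,0],[1,0,0],[1,0,0],[1,0,0],[1,0,0],[1,0,0],[1,0,0],[1,0,0],[1,0,0]],"turn":[0,0,0,0,0,0,0,0,0,0]}' | grep -E "tcp_pos|force"
python3 -m creep '{"grip":[1,1,1,1,1,1,1,1,1,1],"offset":[[1,0,0],[1,0,0],[1,0,0],[1,0,0],[1,0,0],[1,0,0],[0.5,0,0],[0.5,0,0],[0.5,0,0],[0.5,0,0]],"turn":[0,0,0,0,0,0,0,0,0,0]}' | grep -E "tcp_pos|force"
python3 -m creep '{"grip":[1,1,1,1,1,1,1,1,1,1],"offset":[[0.4,0,0],[0.4,0,0],[0.4,0,0],[0.4,0,0],[0.4,0,0],[0.4,0,0],[0,0,0],[0,0,0],[0,0,0],[0,0,0]],"turn":[0,0,0,0,0,0,0,0,0,0]}' | grep -E "tcp_pos|force"
```

```text
tcp_pos: [0.5806, 0.0437, 0.0815]
force: [0.3, -0.3, 2.6]
tcp_pos: [0.5805, 0.0437, 0.0735]
force: [-0.4, -1.1, 3.0]
tcp_pos: [0.5805, 0.0437, 0.0711]
force: [1.2, -0.8, 1.0]
```

```bash

python3 -m creep '{"grip":[1,1,1,1,1,1,1,1,1,1],"offset":[[0.4,0,0],[0.4,0,0],[0.4,0,0],[0.4,0,0],[0.4,0,0],[0,0,0],[0,0,0],[0,0,0],[0,0,0],[0,0,0]],"turn":[0,0,0,0,0,0,0,0,0,0]}' | grep -E "tcp_pos|force"
python3 -m creep '{"grip":[1,1,1,1,1,1,1,1,1,1],"offset":[[0.4,0,0],[0.4,0,0],[0.4,0,0],[0.4,0,0],[0,0,0],[0,0,0],[0,0,0],[0,0,0],[0,0,0],[0,0,0]],"turn":[0,0,0,0,0,0,0,0,0,0]}' | grep -E "tcp_pos|force"
```

```text
tcp_pos: [0.5811, 0.0437, 0.0702]
force: [-0.5, -0.3, 6.6]
tcp_pos: [0.582, 0.0437, 0.0702]
force: [-2.3, -0.4, 11.9]
```

```bash

python3 -m creep '{"grip":[1,1,1,1,1,1,1,1,1,1],"offset":[[-1,0,0],[-2,0,0],[-5,0,0],[-20,0,0],[-30,0,0],[-30,0,0],[-30,0,0],[-30,0,0],[0,0,0],[0,0,0]],"turn":[0,0,0,0,0,0,0,0,0,0]}' | grep -E "tcp_pos|force"
python3 - <<'E'
from h import *
togo(t2w(.024,.095,.14),tray()[0])
E
```

```text
tcp_pos: [0.5815, 0.0438, 0.2178]
force: [1.2, 0.5, -0.3]
tcp [0.5815 0.0438 0.2178] offset mm [   7.376   -95.0964 -165.5413]
turn -3.136915854234777 or half 0.004676799355016303 j6 1.4449285771815286
```

Look down over the stop from the same place as before.

```bash

python3 -m creep '{"grip":[1,1,1,1,1,1,1,1,1,1],"offset":[[-10,-10,-15],[0,-15,-25],[0,-15,-25],[0,-15,-25],[0,-15,-25],[0,-15,-25],[0,-10,-20],[0,0,-6],[0,0,0],[0,0,0]],"turn":[0.005,0,0,0,0,0,0,0,0,0]}' | grep -E "tcp_pos|force"
python3 - <<'E'
from h import *
snap('wrist','w40');snap('scene','s40');big('s40',90,140,270,275,4.4,'s40z');big('w40',130,20,390,210,3,'w40z')
E
```

```text
tcp_pos: [0.4685, 0.1985, 0.2241]
force: [0.3, -0.0, 0.2]
```

View pics/w40z.png

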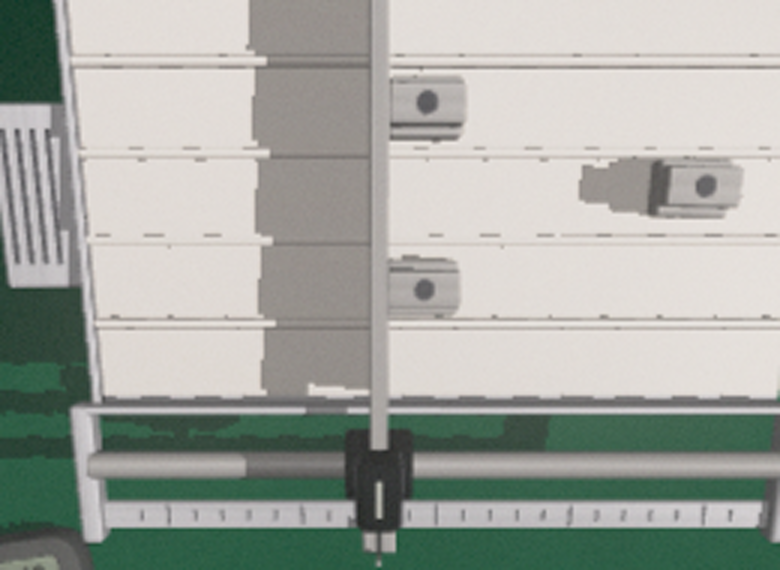

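View pics/s40.png

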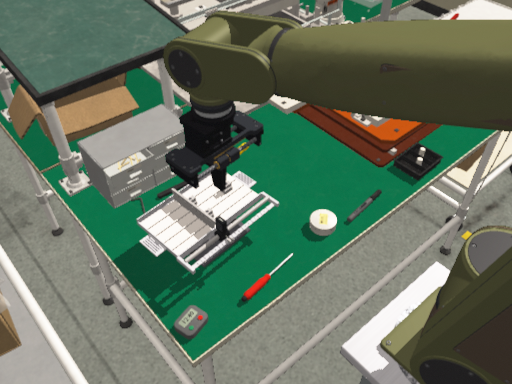

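```bash
python3 - <<'E'
from h import *
s=load('w40'); 
for u,v in [(427,102),(705,186),(424,290)]: print(w2t(onz(s,130+u/3,20+v/3,.092))*1000)
togo(t2w(.147,0,.01),tray()[0])
E
```

```text
[  7.7845 -28.4118  22.    ]
[-81.8209  -3.769   22.    ]
[ 7.7975 28.618  22.    ]
tcp [0.4691 0.198  0.2247] offset mm [ 144.5424   94.9141 -123.2356]
turn 3.140085778641055 or half -0.001506874948738357 j6 1.762342793107003
```

```bash

python3 -m creep '{"grip":[1,1,1,1,1,1,1,1,1,1],"offset":[[0,10,-10],[0,15,-20],[0,20,-25],[0,20,-25],[0,20,-25],[0,10,-18],[20,0,0],[20,0,0],[20,0,0],[0,0,0]],"turn":[0,0,0,0,0,0,0,0,0,0]}' | grep -E "tcp_pos|force"
python3 - <<'E'
from h import *
togo(t2w(.147,0,.01),tray()[0])
E
```

```text
tcp_pos: [0.5488, 0.3287, 0.1596]
force: [-0.5, -0.8, -1.0]
tcp [0.5488 0.3287 0.1596] offset mm [79.5681  2.8055 -1.5399]
turn 3.139644782776347 or half -0.0019478708134457179 j6 1.9245508624341643
```

```bash

python3 -m creep '{"grip":[1,1,1,1,1,1,1,1,1,1],"offset":[[10,2,-1],[20,0,0],[20,0,0],[15,0,0],[10,0,0],[5,0,0],[2,0,0],[2,0,0],[2,0,0],[1,0,0]],"turn":[0,0,0,0,0,0,0,0,0,0]}' | grep -E "tcp_pos|force"
python3 -m creep '{"grip":[1,1,1,1,1,1,1,1,1,1],"offset":[[1.5,0,0],[1.5,0,0],[1.5,0,0],[1.5,0,0],[1.5,0,0],[1.5,0,0],[1.5,0,0],[1.5,0,0],[1,0,0],[1,0,0]],"turn":[0,0,0,0,0,0,0,0,0,0]}' | grep -E "tcp_pos|force"
```

```text
tcp_pos: [0.553, 0.3326, 0.0795]
force: [0.0, 0.2, -0.4]
tcp_pos: [0.5527, 0.3325, 0.0649]
force: [-0.3, 0.1, 2.5]
```

```bash

python3 -m creep '{"grip":[1,1,1,1,1,1,1,1,1,1],"offset":[[1,0,0],[1.5,0,0],[1.5,0,0],[1.5,0,0],[1.5,0,0],[1,0,0],[1,0,0],[0.6,0,0],[0.4,0,0],[0.2,0,0]],"turn":[0,0,0,0,0,0,0,0,0,0]}' | grep -E "tcp_pos|force"
python3 -m creep '{"grip":[1,1,1,1,1,1,1,1,1,1],"offset":[[0.2,0,0],[0.2,0,0],[0.2,0,0],[0.2,0,0],[0.2,0,0],[0.2,0,0],[0.2,0,0],[0.2,0,0],[0.2,0,0],[0.2,0,0]],"turn":[0,0,0,0,0,0,0,0,0,0]}' | grep -E "tcp_pos|force"
python3 -m creep '{"grip":[1,1,1,1,1,1,1,1,1,1],"offset":[[0.2,0,0],[0.2,0,0],[0.2,0,0],[0.2,0,0],[0.2,0,0],[0.2,0,0],[0.2,0,0],[0.2,0,0],[0.2,0,0],[0.2,0,0]],"turn":[0,0,0,0,0,0,0,0,0,0]}' | grep -E "tcp_pos|force"
python3 -m creep '{"grip":[1,1,1,1,1,1,1,1,1,1],"offset":[[0.2,0,0],[0.2,0,0],[0.2,0,0],[0.2,0,0],[0.2,0,0],[0.2,0,0],[0.2,0,0],[0.2,0,0],[0.2,0,0],[0.2,0,0]],"turn":[0,0,0,0,0,0,0,0,0,0]}' | grep -E "tcp_pos|force"
python3 -m creep '{"grip":[1,1,1,1,1,1,1,1,1,1],"offset":[[0.2,0,0],[0.2,0,0],[0.2,0,0],[0.2,0,0],[0.2,0,0],[0.2,0,0],[0.2,0,0],[0.2,0,0],[0.2,0,0],[0.2,0,0]],"turn":[0,0,0,0,0,0,0,0,0,0]}' | grep -E "tcp_pos|force"
python3 -m creep '{"grip":[1,1,1,1,1,1,1,1,1,1],"offset":[[0,0,0],[0,0,0],[0,0,0],[0,0,0],[0,0,0],[0,0,0],[0,0,0],[0,0,0],[0,0,0],[0,0,0]],"turn":[0,0,0,0,0,0,0,0,0,0]}' | grep -E "tcp_pos|force"
python3 - <<'E'
from h import *
snap('scene','s41');big('s41',90,140,270,275,4.4,'s41z')
E
```

```text
tcp_pos: [0.5524, 0.3322, 0.0542]
force: [0.6, -0.4, 2.6]
tcp_pos: [0.5524, 0.3323, 0.0523]
force: [-0.3, -0.5, 2.1]
tcp_pos: [0.5524, 0.3323, 0.0504]
force: [-1.2, -0.2, 2.2]
tcp_pos: [0.5524, 0.3323, 0.0484]
force: [-0.6, -1.7, 2.1]
tcp_pos: [0.5524, 0.3323, 0.0464]
force: [-0.9, -0.2, 2.8]
tcp_pos: [0.5524, 0.3323, 0.0463]
force: [0.3, 0.6, 0.8]
```

View pics/s41z.png

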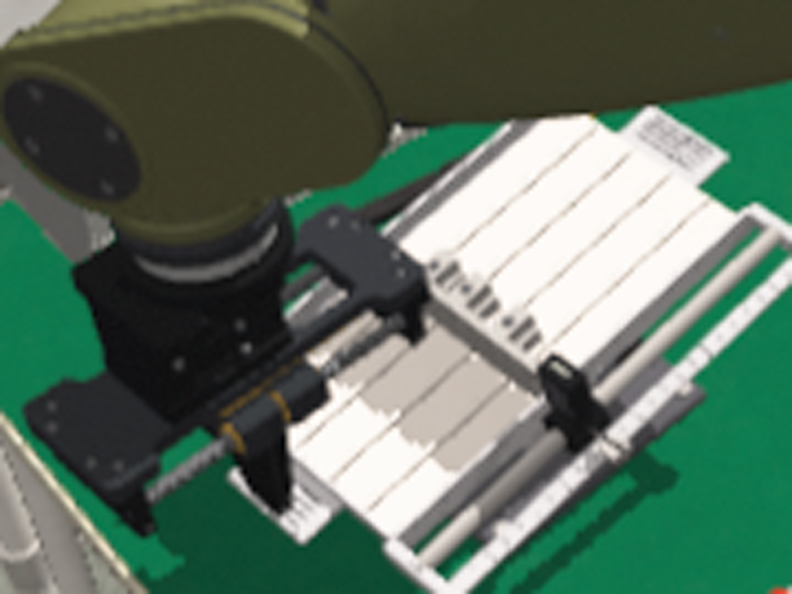

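```bash

python3 -m creep '{"grip":[1,1,1,1,1,1,1,1,1,1],"offset":[[1,0,0],[1,0,0],[1.5,0,0],[1.5,0,0],[1.5,0,0],[1.5,0,0],[1.5,0,0],[1.5,0,0],[1.5,0,0],[1.5,0,0]],"turn":[0,0,0,0,0,0,0,0,0,0]}' | grep -E "tcp_pos|force"
python3 -m creep '{"grip":[1,1,1,1,1,1,1,1,1,1],"offset":[[1,0,0],[1,0,0],[1,0,0],[1,0,0],[1,0,0],[1,0,0],[1,0,0],[1,0,0],[1,0,0],[0.5,0,0]],"turn":[0,0,0,0,0,0,0,0,0,0]}' | grep -E "tcp_pos|force"
python3 -m creep '{"grip":[1,1,1,1,1,1,1,1,1,1],"offset":[[0.5,0,0],[0.5,0,0],[0.5,0,0],[0.5,0,0],[0.5,0,0],[0.4,0,0],[0,0,0],[0,0,0],[0,0,0],[0,0,0]],"turn":[0,0,0,0,0,0,0,0,0,0]}' | grep -E "tcp_pos|force"
python3 -m creep '{"grip":[1,1,1,1,1,1,1,1,1,1],"offset":[[0.4,0,0],[0.4,0,0],[0.4,0,0],[0.4,0,0],[0,0,0],[0,0,0],[0,0,0],[0,0,0],[0,0,0],[0,0,0]],"turn":[0,0,0,0,0,0,0,0,0,0]}' | grep -E "tcp_pos|force"
```

```text
tcp_pos: [0.5524, 0.3323, 0.0322]
force: [0.2, -1.4, 2.3]
tcp_pos: [0.5524, 0.3323, 0.0227]
force: [0.3, 0.7, 1.9]
tcp_pos: [0.5524, 0.3323, 0.0199]
force: [-0.5, -0.1, 1.6]
tcp_pos: [0.5526, 0.3325, 0.0187]
force: [-0.0, 2.1, 5.1]
```

Bottomed out. Back up and across to the high tab.

```bash

python3 -m creep '{"grip":[1,1,1,1,1,1,1,1,1,1],"offset":[[-2,0,0],[-5,0,0],[-10,0,0],[-20,0,0],[-30,0,0],[-35,0,0],[-35,0,0],[-35,0,0],[-25,0,0],[0,0,0]],"turn":[0,0,0,0,0,0,0,0,0,0]}' | grep -E "tcp_pos|force"
python3 - <<'E'
from h import *
snap('wrist','w42');snap('scene','s42');big('s42',90,140,270,275,4.4,'s42z')
togo(t2w(-.141,0,.148),tray()[0])
E
```

```text
tcp_pos: [0.5555, 0.3336, 0.2244]
force: [0.0, 0.1, 1.7]
tcp [0.553  0.3324 0.2175] offset mm [ -0.7554  -2.3687 289.9584]
turn 3.141068584472334 or half -0.0005240691174588363 j6 1.9253387521566236
```

View pics/s42z.png

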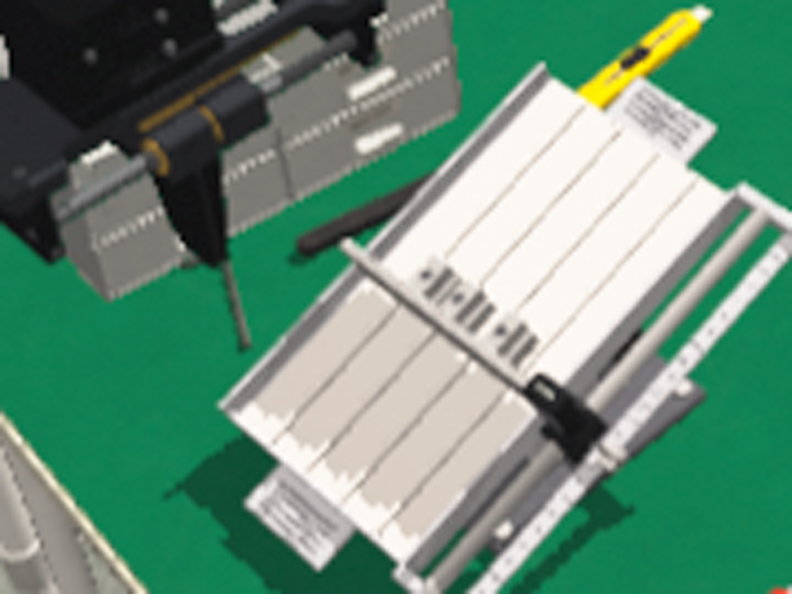

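```bash

python3 -m creep '{"grip":[1,1,1,1,1,1,1,1,1,1],"offset":[[0,-2,15],[0,0,30],[0,0,35],[0,0,38],[0,0,38],[0,0,38],[0,0,38],[0,0,35],[0,0,20],[0,0,3]],"turn":[0,0,0,0,0,0,0,0,0,0]}' | grep -E "tcp_pos|force"
python3 -m creep '{"grip":[1,1,1,1,1,1,1,1,1,1],"offset":[[0,0,0],[20,0,0],[25,0,0],[20,0,0],[12,0,0],[6,0,0],[0,0,0],[0,0,0],[0,0,0],[0,0,0]],"turn":[0,0,0,0,0,0,0,0,0,0]}' | grep -E "tcp_pos|force"
python3 - <<'E'
from h import *
togo(t2w(-.141,0,.05),tray()[0])
E
```

```text
tcp_pos: [0.579, 0.0394, 0.2127]
force: [0.4, -0.5, 0.6]
tcp_pos: [0.5815, 0.0438, 0.1341]
force: [0.4, 0.8, -0.1]
tcp [0.5815 0.0438 0.1341] offset mm [14.0858 -0.9046 -0.0955]
turn 3.141361886368523 or half -0.00023076722126980087 j6 1.4498965930868961
```

```bash

python3 -m creep '{"grip":[1,1,1,1,1,1,1,1,1,1],"offset":[[5,0,0],[4,0,0],[2,0,0],[2,0,0],[2,0,0],[1.5,0,0],[1.5,0,0],[1.5,0,0],[1.5,0,0],[1.5,0,0]],"turn":[0,0,0,0,0,0,0,0,0,0]}' | grep -E "tcp_pos|force"
python3 -m creep '{"grip":[1,1,1,1,1,1,1,1,1,1],"offset":[[1,0,0],[1,0,0],[1,0,0],[1,0,0],[1,0,0],[1,0,0],[1,0,0],[1,0,0],[1,0,0],[1,0,0]],"turn":[0,0,0,0,0,0,0,0,0,0]}' | grep -E "tcp_pos|force"
python3 -m creep '{"grip":[1,1,1,1,1,1,1,1,1,1],"offset":[[1,0,0],[1,0,0],[1,0,0],[1,0,0],[1,0,0],[1,0,0],[1,0,0],[1,0,0],[1,0,0],[1,0,0]],"turn":[0,0,0,0,0,0,0,0,0,0]}' | grep -E "tcp_pos|force"
python3 -m creep '{"grip":[1,1,1,1,1,1,1,1,1,1],"offset":[[1,0,0],[1,0,0],[1,0,0],[1,0,0],[1,0,0],[1,0,0],[1,0,0],[1,0,0],[1,0,0],[1,0,0]],"turn":[0,0,0,0,0,0,0,0,0,0]}' | grep -E "tcp_pos|force"
python3 -m creep '{"grip":[1,1,1,1,1,1,1,1,1,1],"offset":[[1,0,0],[1,0,0],[1,0,0],[1,0,0],[1,0,0],[1,0,0],[0.5,0,0],[0.5,0,0],[0.5,0,0],[0.5,0,0]],"turn":[0,0,0,0,0,0,0,0,0,0]}' | grep -E "tcp_pos|force"
python3 -m creep '{"grip":[1,1,1,1,1,1,1,1,1,1],"offset":[[0.4,0,0],[0.4,0,0],[0.4,0,0],[0.4,0,0],[0.4,0,0],[0.4,0,0],[0.4,0,0],[0,0,0],[0,0,0],[0,0,0]],"turn":[0,0,0,0,0,0,0,0,0,0]}' | grep -E "tcp_pos|force"
```

```text
tcp_pos: [0.5809, 0.0429, 0.1101]
force: [0.7, -3.7, 4.4]
tcp_pos: [0.5804, 0.0438, 0.0996]
force: [0.1, 0.0, 2.9]
tcp_pos: [0.5805, 0.0436, 0.0898]
force: [-0.3, -0.5, 2.7]
tcp_pos: [0.5805, 0.0436, 0.0797]
force: [0.1, -0.6, 2.9]
tcp_pos: [0.5805, 0.0436, 0.0718]
force: [-0.5, -0.5, 3.2]
tcp_pos: [0.5811, 0.0437, 0.0703]
force: [-1.2, -0.0, 7.4]
```

```bash

python3 -m creep '{"grip":[1,1,1,1,1,1,1,1,1,1],"offset":[[0.4,0,0],[0.4,0,0],[0.4,0,0],[0.4,0,0],[0,0,0],[0,0,0],[0,0,0],[0,0,0],[0,0,0],[0,0,0]],"turn":[0,0,0,0,0,0,0,0,0,0]}' | grep -E "tcp_pos|force"
python3 -m creep '{"grip":[1,1,1,1,1,1,1,1,1,1],"offset":[[-1,0,0],[-2,0,0],[-5,0,0],[-20,0,0],[-30,0,0],[-30,0,0],[-35,0,0],[-35,0,0],[0,0,0],[0,0,0]],"turn":[0,0,0,0,0,0,0,0,0,0]}' | grep -E "tcp_pos|force"
python3 -m creep '{"grip":[1,1,1,1,1,1,1,1,1,1],"offset":[[0,-10,-15],[0,-15,-25],[0,-15,-25],[0,-15,-25],[0,-15,-25],[0,-15,-25],[0,-10,-20],[0,0,-6],[0,0,0],[0,0,0]],"turn":[0,0,0,0,0,0,0,0,0,0]}' | grep -E "tcp_pos|force"
python3 - <<'E'
from h import *
snap('wrist','w43');snap('scene','s43');big('s43',90,140,270,275,4.4,'s43z');big('w43',130,20,390,210,3,'w43z')
E
```

```text
tcp_pos: [0.582, 0.0437, 0.0702]
force: [-2.3, -0.2, 11.9]
tcp_pos: [0.5817, 0.0437, 0.2283]
force: [0.7, -0.8, -0.3]
tcp_pos: [0.468, 0.1988, 0.2239]
force: [-0.3, 0.0, 0.7]
```

View pics/w43z.png

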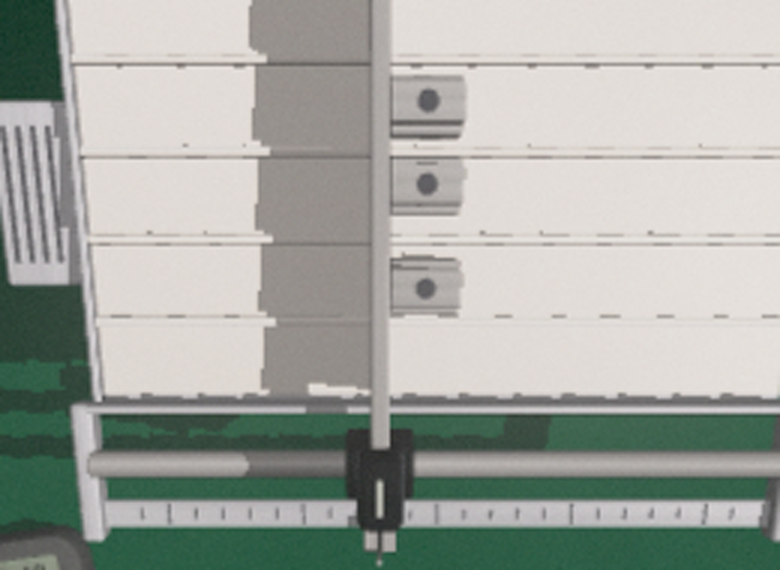

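View pics/s43z.png

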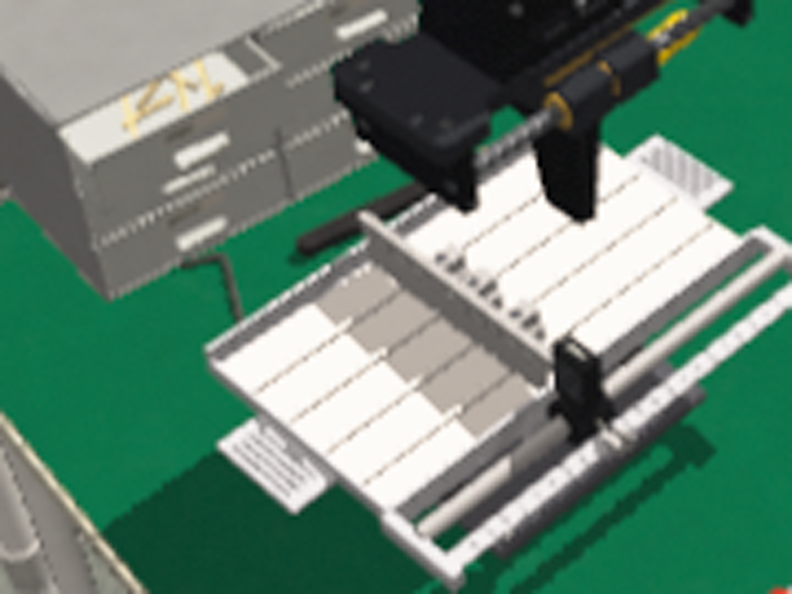

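```bash
python3 - <<'E'
from h import *
s=load('w43')
for u,v in [(428,100),(427,184),(425,288)]: print(w2t(onz(s,130+u/3,20+v/3,.092))*1000)
print(w2t(onz(s,130+390/3,20+184/3,.092))*1000, env.read_state()['clock'])
env.job_done()
E
```

```text
[  7.867  -28.4721  22.    ]
[ 7.7465 -3.8864 22.    ]
[ 7.8404 28.4322 22.    ]
[19.5918 -3.8826 22.    ] 79.6167
the job is handed in; nothing more can be done
```

I slid the stop to the mark and let it go. I then put the three T-nuts I found on the table into separate lanes. I tipped the tray slowly until the nuts slid against the stop, then pressed it back to level and handed the job in at 79.6 s.

- **Moving one nut:** One nut lay too close to the orange fixture for the gripper, so I dragged it about 8 cm clear before gripping it.
- **Extra tip:** After the first levelling, the picture showed the middle nut about 9 cm back from the stop, although it had been against it while tipped. I tipped the tray right down and levelled it again, and this time it stayed.

**Last checks:**
- The three nut centres are about 12–13 mm from the blade face.
- The index line looks level with the mark in the last picture.
- The tray was pressed onto its level hard stop with about 12 N.
- The gripper is clear of everything.
- I didn't re-measure the tin, pen and stopwatch at the end. In the late scene pictures they look where they were at the start.
- No check failed at the end. The blade-face reading is from the nut-top height rather than the floor, so treat it as good to 1–2 mm.

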